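# Clip the key tags on the snap hooks and rack the stand keys

## Robot

A 6-joint arm with a two-finger parallel gripper is mounted at the origin on the work surface. World frame = base frame: x ahead of the robot, y to its left, z up, the work surface at z = 0. Lengths are in m, angles in rad, forces in N, time in s.
With the tool pointing down it reaches from about 0.375 to 0.9 m from the base axis. Payload 3.1 kg.
Tool frame: the origin (TCP) lies on the centre line of the jaws, within the pads' length; the fingertips stand robot.finger_overhang ahead of it and the grasp point (between the pads) lies 2 mm behind it (robot.finger_overhang is the distance from the TCP to the fingertips, in m); z points along the fingers, y is the direction in which the jaws open and shut (so a half turn about z gives the same grasp; the last joint's range is limited). The gripper opens to 87 mm and grips with 3 to 60 N. Pads are 19 mm wide; open, the fingers measure 117 mm over their backs; the gripper's body (75 mm by 190 mm) begins 51 mm behind the grasp point.
Start: joints at [0.975, 0.527, 1.433, -0, 1.181, -0.178], TCP at [0.254, 0.571, 0.24] pointing down, gripper open.
Joint ranges: [-3.08, 3.08], [-0.75, 2.2], [0.22, 2.44], [-1.43, 4.57], [0, 2.65], [-2.85, 2.85]. Speed limits (rad/s): [2.79, 2.79, 3.14, 3.14, 3.14, 3.14].

## Interface

Orientations are given as a unit quaternion [x, y, z, w].
In Python, from rig import robot gives the robot as it stands. The module is installed in compiled form; this text tells all that it offers.
- The arm moves only by the tool step_arm, never from a script. Its arguments are lists of equal length, an entry for each row: "slide": the shift along the tool's x, y, z in mm, a list of three; "twist": the turn about the tool's z in degrees. A call has 1 to 20 rows; each row shifts and turns the commanded pose from where the row before left it, along the tool's axes as they then stand; what a row does not reach is not made up. A row lasts 1/12 s, in which the tool goes at most 41.7 mm and 7.16 degrees, less where a joint would pass 70% of its speed; a pose out of reach is approached as far as the arm can. A call is refused whole if a number of a shift passes 41.7 or a number of a turn 7.16, either way. A call with a gripper value outside its range is refused whole. "jaw" is the finger opening in mm, from 0 to 87, set as the call begins (left out, the last holds). The fingers move at their own pace and stop on an object; "force" is the grip in N (left out, the last holds). Time passes only in rows, so rows that do not move let the fingers close. It gives the time, the measured TCP pose, the force and the opening at its end, in the units of the state.
- robot.get_obs(): the state, without advancing time (a new reading comes with each control period).
- robot.camera(name): name is "scene" or "top" or "wrist"; returns a dict with "color" (384x512x3 uint8, blue, green, red), "depth" (384x512 float32, m along the optical axis (not along the pixel's ray), 0 where there is no reading), "camera_matrix" (3x3 intrinsics, pixels), "origin" and "orientation" of the camera in the world. Camera axes: x right, y down, z forward; pixel columns grow to the right and rows downward; lengths in m; the calibration is good to about 2 mm. A picture is of the moment at which its call begins.
- robot.hand_in(): hands the job in, once; it reports no verdict.
The state is a dict: "time": time; "q": joint angles; "joint_velocities": joint speeds; "joint_torque": joint torques, N m; "position": TCP position; "tool_rot": TCP orientation; "ft_force": force on the tool from outside, world axes, zero at the start; "moment": the same for the moment, N m; "grip_width": finger opening in m.
Only numpy, scipy, OpenCV 4.12 (cv2) and the standard library are available. Lean on these libraries where they do the work, as an engineer would, in place of code of your own. Each camera call takes 0.05 s, during which the arm holds its last target.

## Task

Put the studio keys away: clip the key tags that are there on the rail of snap hooks, one to a hook and in this order, the round tag on hook 1 (nearest the beech stand), the square tag on hook 2, the T-shaped tag on hook 3, each ring pressed in past the sprung gate so that the tag hangs freely with the gate snapped shut behind it; the hook of a missing tag stays empty. Also slide the flat stand keys that are there out of the steel dock and blade down, fully home, into the beech stand: the wide key in slot 3, beside the microphones, the narrow key in slot 4, the tall key in slot 5. Leave the microphone base, the windshield cage and the copper adaptor where they stand.

Things in the scene. Friction and masses are not known exactly. Their poses are not given: they have to be found in the camera images.
- round_tag_grip (a point): Key tag with a round disc head (40 mm across, its centre 36 mm behind this point); flat, rigid, 10 mm thick, 80 g, lies flat on the shelf. The point is the centre, half-way up, of its straight neck, 14 mm wide (y), reaching 17 mm behind and 32 mm ahead of the point. x runs along the neck towards the ring, z is the tag's flat normal. May be absent.
- round_tag_ring (a point): Centre of the closed steel ring rigidly fixed to the round tag, 48 mm ahead (+x) of its neck centre, in the plane of the tag: 7 mm round bar, hole 29 mm across, 44 mm outside. Axes as the tag's.
- square_tag_grip (a point): Key tag with a square head (36 by 36 mm, its centre 34 mm behind this point); flat, rigid, 10 mm thick, 80 g, lies flat on the shelf. The point is the centre, half-way up, of its straight neck, 14 mm wide (y), reaching 17 mm behind and 32 mm ahead of the point. x runs along the neck towards the ring, z is the tag's flat normal. May be absent.
- square_tag_ring (a point): Centre of the closed steel ring rigidly fixed to the square tag, 48 mm ahead (+x) of its neck centre, in the plane of the tag: 7 mm round bar, hole 29 mm across, 44 mm outside. Axes as the tag's.
- tee_tag_grip (a point): Key tag with a crossbar head that makes it a T (14 mm along x, 56 mm along y, its centre 24 mm behind this point); flat, rigid, 10 mm thick, 80 g, lies flat on the shelf. The point is the centre, half-way up, of its straight neck, 14 mm wide (y), reaching 17 mm behind and 32 mm ahead of the point. x runs along the neck towards the ring, z is the tag's flat normal. May be absent.
- tee_tag_ring (a point): Centre of the closed steel ring rigidly fixed to the tee tag, 48 mm ahead (+x) of its neck centre, in the plane of the tag: 7 mm round bar, hole 29 mm across, 44 mm outside. Axes as the tag's.
- hook1 (a point): Snap hook 1 on the fixed rail, at its -y end, nearest the beech stand. Point: centre of the 7 mm brass bar at the bottom of the hook's bowl, 145 mm above the shelf. Axes (the rail's, for all three): -x to the robot's side, z up. The hook is a J in its xz plane: a nose with a free end stands up at x = -16 mm, tip at z = +35 mm; a back bar at x = +16 mm; see hook2.
- hook2 (a point): Snap hook 2, the middle one, 100 mm along the rail's +y from hook 1 and of the same shape and point. Its back bar rises to z = +70 mm, then runs back and up to the rail's crossbar at x = +60, z = +85 mm. The throat between nose and back bar is 25 mm wide, closed by the gate. Below the bowl it is free down to the shelf.
- hook3 (a point): Snap hook 3, at the rail's +y end, 100 mm from hook 2, of the same shape and point. On any hook a hung ring goes round the nose, with its far side down in the throat below the gate, resting on the bowl; let go, the tag swings down and hangs below the bowl.
- gate1 (a joint): Sprung gate of hook 1, rad: 0 shut, 0.62 fully pressed inward. A 5 mm bar, 38 mm long, hinged at x = +11.5, z = +62 mm (hook axes), slanting forward and down to the inside of the nose at x = -11, z = +31 mm. Pressed from above with 2 to 5 N, its free end swings down and back, to z = +24 mm at most; see gate2.
- gate2 (a joint): Sprung gate of hook 2, just like gate1. Pressed by a ring's far side that comes down in the throat, just behind the nose, a gate yields, and springs shut above the ring once the ring's bar is below the gate's free end.
- gate3 (a joint): Sprung gate of hook 3, just like gate1: rad, 0 shut, grows to 0.62 as it is pressed inward.
- wide_key_grip (a point): The wide stand key: flat tool 32 mm wide (x), 130 mm tall (z), 90 g: below a steel blade 6 mm thick (y), above a black grip 12 mm thick, 32 mm wide, 54 mm tall. Starts upright in the steel dock. The point is the centre of the grip, 103 mm above the blade's foot; z points up. May be absent.
- narrow_key_grip (a point): The narrow stand key: flat tool 20 mm wide (x), 130 mm tall (z), 90 g: below a steel blade 6 mm thick (y), above a black grip 12 mm thick, 20 mm wide, 54 mm tall. Starts upright in the steel dock. The point is the centre of the grip, 103 mm above the blade's foot; z points up. May be absent.
- tall_key_grip (a point): The tall stand key: flat tool 26 mm wide (x), 160 mm tall (z), 90 g: below a steel blade 6 mm thick (y), above a black grip 12 mm thick, 26 mm wide, 54 mm tall. Starts upright in the steel dock. The point is the centre of the grip, 133 mm above the blade's foot; z points up. May be absent.
- slot3 (a point): Middle of the mouth of slot 3 of 5 in the fixed beech stand, 60 mm above the shelf. Axes are the stand's: slots in a row along y, 46 mm apart, slot 1 at the +y end; each 34 mm long in x, 10 mm wide in y, 45 mm deep with a closed floor. Slots 1 and 2 hold slim silver microphones (18 mm across, fixed, tops 150 mm above the shelf).
- slot4 (a point): Middle of the mouth of slot 4, 46 mm further along -y from slot 3, of the same shape and axes.
- slot5 (a point): Middle of the mouth of slot 5, 46 mm further along -y from slot 4, of the same shape and axes. Slots 3, 4 and 5 start empty.
- dock: Fixed low steel dock, 70 by 180 mm, 40 mm tall, origin under its centre, with three pockets at y = +60, 0 and -60 mm (38 mm long in x, 12 mm wide in y, floor 8 mm above the shelf) in which the keys start; any key may stand in any pocket, its width along the dock's x.
- mic_base: Bystander: round steel desk microphone base, 100 mm across, 50 mm tall with its stub; origin under its centre. Leave alone.
- cage: Bystander: matte black windshield cage, 68 mm across, 110 mm tall; origin under its centre. Leave alone.
- adaptor: Bystander: copper-toned stand adaptor, 28 mm across, 28 mm tall; origin under its centre. Leave alone.

How it is judged:
On the way, in this order (a step that is already met when the one before it is completed fails the run):
1. the round tag hangs on hook 1, its ring round the bowl (distance between round_tag_ring and hook1 below 0.022 m and height (world z) of round_tag_grip below 0.13 m), for 0.3 s.
2. the square tag hangs on hook 2, its ring round the bowl (distance between square_tag_ring and hook2 below 0.022 m and height (world z) of square_tag_grip below 0.13 m), for 0.3 s.
3. the tee tag hangs on hook 3, its ring round the bowl (distance between tee_tag_ring and hook3 below 0.022 m and height (world z) of tee_tag_grip below 0.13 m), for 0.3 s.
At the end, for the whole second after the job is handed in: Each tag present hangs on its hook (ring centre within 22 mm of the bowl point, neck centre below 130 mm height), all gates shut (under 0.12 rad); each key present rests with its foot 38 mm or more down its slot, its grip within 16 mm of the slot's middle, tilted under 0.2 rad (all of step 1 and all of step 2 and all of step 3 and value of joint each of gate1, gate2, gate3 below 0.12 rad and horizontal distance between wide_key_grip and slot3 below 0.016 m and z of wide_key_grip in the frame of slot3 below 0.065 m and angle between each of wide_key_grip, narrow_key_grip, tall_key_grip's own z axis and vertical below 0.2 rad and linear speed of each of wide_key, narrow_key, tall_key below 0.05 m/s and horizontal distance between narrow_key_grip and slot4 below 0.016 m and z of narrow_key_grip in the frame of slot4 below 0.065 m and horizontal distance between tall_key_grip and slot5 below 0.016 m and z of tall_key_grip in the frame of slot5 below 0.095 m); the robot touches nothing.
It fails at once if the mic base is moved more than 30 mm (distance of mic_base from where it was at the start of the episode above 0.03 m).
It fails at once if the cage is moved more than 30 mm (distance of cage from where it was at the start of the episode above 0.03 m).
It fails at once if the adaptor is moved more than 30 mm (distance of adaptor from where it was at the start of the episode above 0.03 m).
Of round_tag, square_tag, tee_tag only 2 to 3 are there at a start; the rules pass over those that are not, and their reading is None.
Of wide_key, narrow_key, tall_key only 2 to 3 are there at a start; the rules pass over those that are not, and their reading is None.
At some moment in a run one of round_tag, square_tag, tee_tag may be knocked a few centimetres aside while the robot is not near it.
It also fails if it takes over 210 s, if anything falls off the work surface, if the arm or the gripper's body presses on something with over 40 N, if the wrist force passes 120 N, or if a joint passes its speed limit or range.

## Working session

There is one attempt and no reset: what is moved stays moved. The work goes in short steps, Python scripts to look and compute and a tool call to move; the robot and the scene stay as the last step left them, time stands still between calls to the robot, and variables do not carry over. Pictures are saved under pics/ and viewed, and the job is handed in when it is done.

Besides the shell and the picture viewer there is one more tool, called after ">>>" by a JSON object that holds its "op" and its "data", one argument or row to a line. step_arm: Moves the arm, as the interface text tells. Its arguments: {"type":"object","properties":{"slide":{"type":"array","items":{"type":"array","items":{"type":"number"}}},"twist":{"type":"array","items":{"type":"number"}},"jaw":{"type":"number"},"force":{"type":"number"}},"required":["slide","twist"]}

```bash
ls; mkdir -p pics
cat > h.py <<'E'
import numpy as np, cv2
from rig import robot
from scipy.spatial.transform import Rotation as R
def snap(name,fn,crop=None,scale=1):
    c=robot.camera(name)
    np.savez('last_%s.npz'%fn,**{k:np.asarray(v) for k,v in c.items()})
    im=c['color']
    if crop: im=im[crop[1]:crop[3],crop[0]:crop[2]]
    if scale!=1: im=cv2.resize(im,None,fx=scale,fy=scale,interpolation=cv2.INTER_CUBIC)
    cv2.imwrite('pics/%s.png'%fn,im); return c
def load(fn): return dict(np.load('last_%s.npz'%fn))
def crop(fn,x0,y0,x1,y1,s,out):
    im=load(fn)['color'][y0:y1,x0:x1]
    im=cv2.resize(im,None,fx=s,fy=s,interpolation=cv2.INTER_CUBIC); cv2.imwrite('pics/%s.png'%out,im)
def rot(c):
    o=np.array(c['orientation'])
    return o if o.shape==(3,3) else R.from_quat(o).as_matrix()
def ray(c,u,v):
    d=np.linalg.inv(c['camera_matrix'])@np.array([u,v,1.]); return np.array(c['origin']),rot(c)@d
def atz(c,u,v,z):
    o,d=ray(c,u,v); return o+d*(z-o[2])/d[2]
def dep(c,u,v):
    o,d=ray(c,u,v); return o+d*float(c['depth'][int(round(v)),int(round(u))])
def proj(c,p):
    q=rot(c).T@(np.array(p)-c['origin']); q=c['camera_matrix']@q; return q[:2]/q[2]
def tri(obs):
    A=np.zeros((3,3));b=np.zeros(3)
    for c,u,v in obs:
        o,d=ray(c,u,v);d=d/np.linalg.norm(d);P=np.eye(3)-np.outer(d,d);A+=P;b+=P@o
    p=np.linalg.solve(A,b); return p,[np.linalg.norm((np.eye(3)-np.outer(d/np.linalg.norm(d),d/np.linalg.norm(d)))@(p-o)) for o,d in [ray(*x) for x in obs]]
E
python3 - <<'E'
from h import *
np.set_printoptions(precision=4,suppress=True)
print(robot.get_obs()); print(robot.finger_overhang)
for n in ['scene','top','wrist']:
    c=snap(n,n+'0'); print(n,c['camera_matrix'],c['origin'],c['orientation'])
E
```

```text
pics
{'time': 0.0, 'q': array([ 0.9745,  0.5285,  1.4339, -0.    ,  1.1814, -0.1785]), 'joint_velocities': array([-0.0007, -0.0013,  0.001 ,  0.0006, -0.0015,  0.0012]), 'joint_torque': array([  0.0009, -44.0044, -17.6588,   0.0634,   0.0583,  -0.0002]), 'position': array([0.2532, 0.5707, 0.2386]), 'tool_rot': array([ 0.2074,  0.9783, -0.001 , -0.0004]), 'ft_force': array([ 0.6255,  0.6249, -0.6519]), 'moment': array([ 0.0062,  0.0042, -0.0431]), 'grip_width': 0.08717909815208524}
0.017
scene [[413.9663   0.     247.0402]
 [  0.     413.9663 189.5739]
 [  0.       0.       1.    ]] [ 1.0339 -0.3089  0.9871] [ 0.8481  0.4563 -0.1282 -0.2367]
top [[346.8632   0.     254.3055]
 [  0.     346.8632 199.4451]
 [  0.       0.       1.    ]] [ 0.501  -0.0338  1.155 ] [ 0.7152 -0.6968  0.0366 -0.0403]
wrist [[273.9458   0.     256.5778]
 [  0.     273.9458 193.7094]
 [  0.       0.       1.    ]] [0.1755 0.6067 0.3835] [0.8282 0.5385 0.0834 0.1306]
```

View pics/scene0.png

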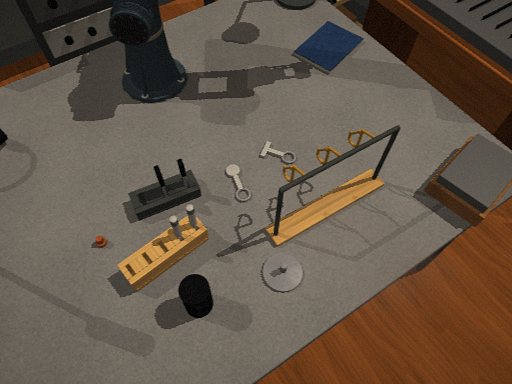

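View pics/top0.png

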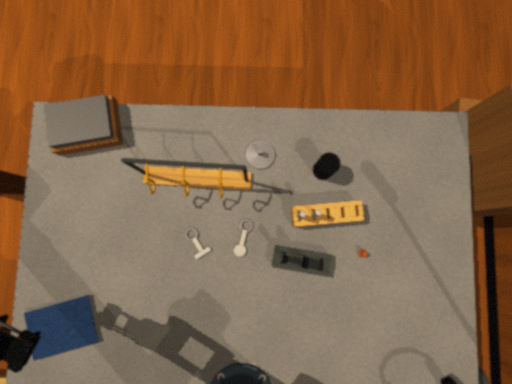

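View pics/wrist0.png

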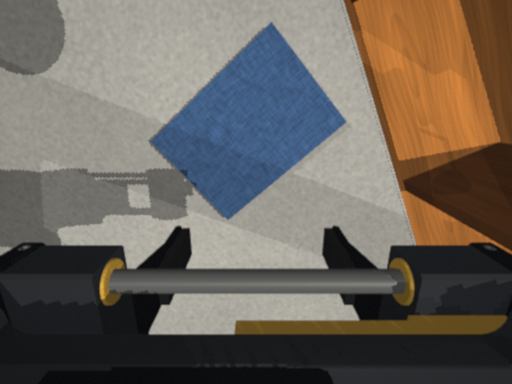

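Run:
```python
from h import *
crop('scene0',110,140,310,290,4,'s0a')
crop('scene0',220,110,420,260,4,'s0b')
crop('top0',120,140,320,290,4,'t0a')
crop('top0',240,140,390,280,5,'t0b')
c=load('top0');np.set_printoptions(precision=4,suppress=True)
for u,v,z in [(248,222,.005),(240,251,.005),(192,232,.005),(202,253,.005),(262,155,0),(327,165,.1),(363,254,.02),(287,258,.15),(315,263,.15),(329,214,.06)]:
    print((u,v),atz(c,u,v,z),dep(c,u,v))
```

```text
(248, 222) [ 0.5509 -0.0071  0.005 ] [ 0.551  -0.007   0.0022]
(240, 251) [0.4552 0.0165 0.005 ] [0.4554 0.0162 0.0106]
(192, 232) [0.5131 0.1769 0.005 ] [0.5131 0.1772 0.0038]
(202, 253) [0.4454 0.141  0.005 ] [0.4456 0.1403 0.0093]
(262, 155) [ 0.7796 -0.0481  0.    ] [ 0.7742 -0.0478  0.0227]
(327, 165) [ 0.7291 -0.2484  0.1   ] [ 0.7263 -0.2458  0.1127]
(363, 254) [ 0.4567 -0.3819  0.02  ] [ 0.4572 -0.3783  0.0318]
(287, 258) [ 0.4447 -0.1249  0.15  ] [ 0.4441 -0.1259  0.1394]
(315, 263) [ 0.4327 -0.205   0.15  ] [ 0.4251 -0.2241  0.0382]
(329, 214) [ 0.5805 -0.2634  0.06  ] [ 0.5812 -0.2656  0.0496]
```

View pics/s0a.png

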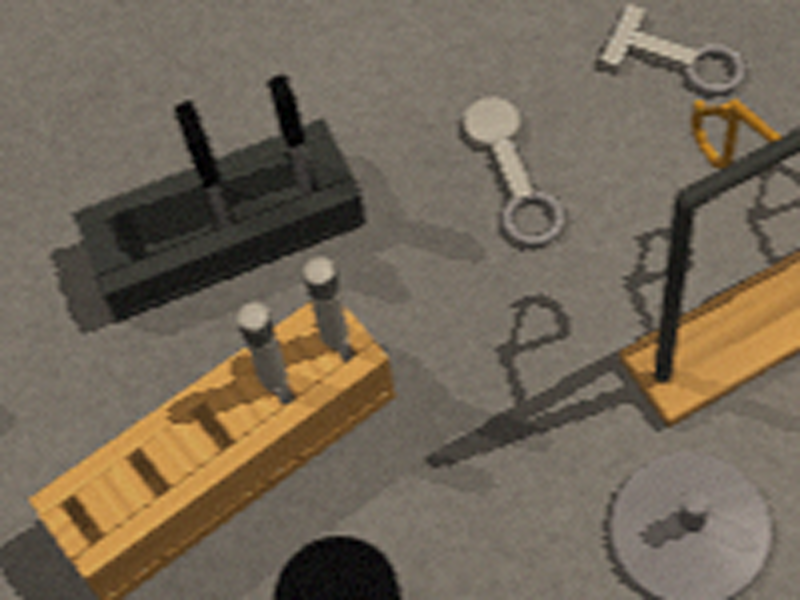

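View pics/s0b.png

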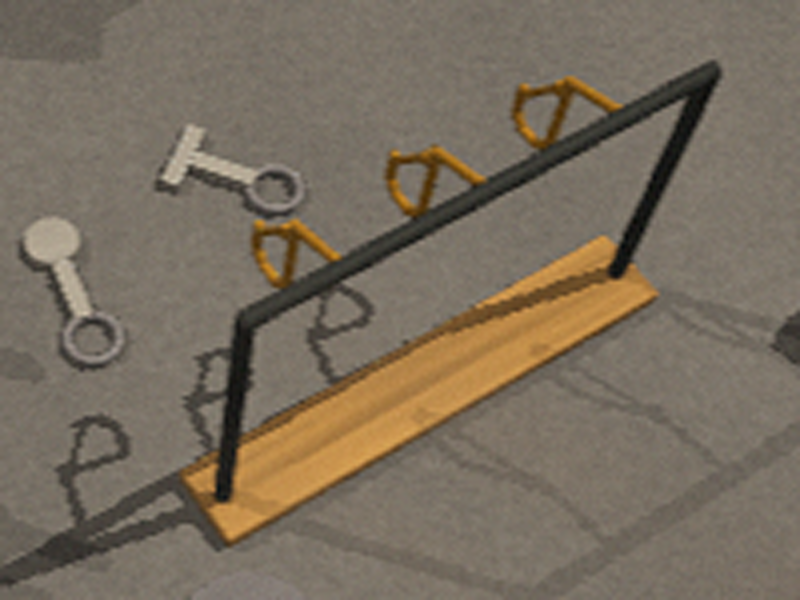

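View pics/t0a.png

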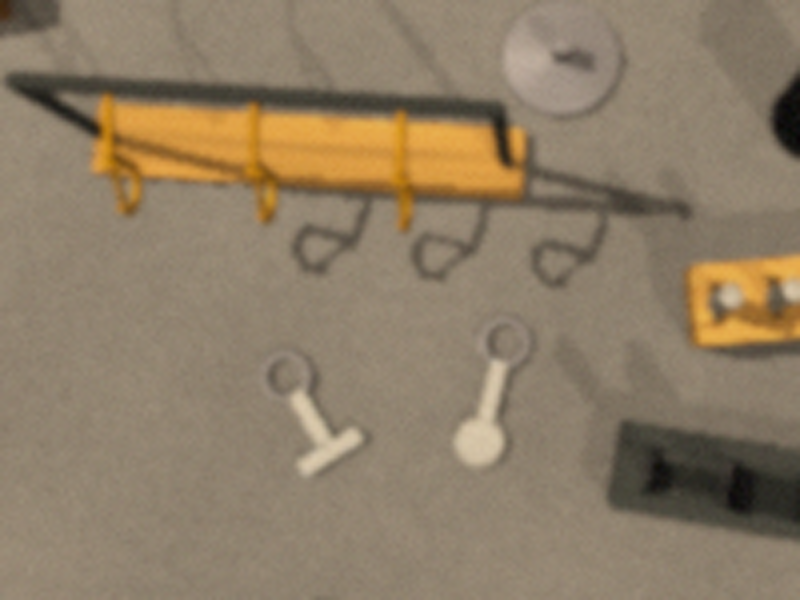

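View pics/t0b.png

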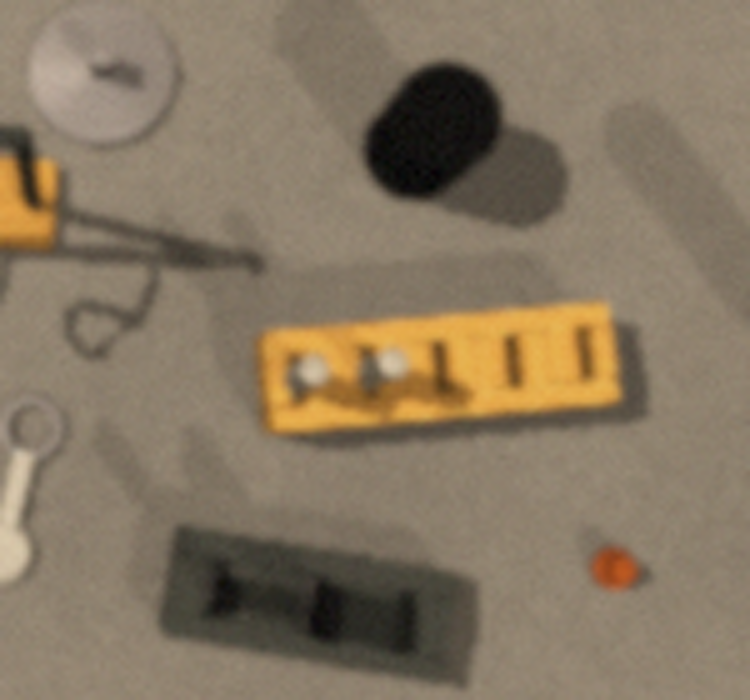

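```bash
cat >> h.py <<'E'
def pose():
    o=robot.get_obs(); M=R.from_quat(o['tool_rot']).as_matrix(); return np.array(o['position']),M,o
def plan(x,y,z,yaw=None):
    """target TCP; yaw = world heading of tool x (deg). prints twist(deg, tool) then slide (mm, tool axes after twist)"""
    p,M,o=pose(); cur=np.degrees(np.arctan2(M[1,0],M[0,0]))
    if yaw is None: yaw=cur
    dy=(yaw-cur+180)%360-180
    a=np.radians(yaw); X=np.array([np.cos(a),np.sin(a),0]); Z=np.array([0,0,-1.]); Y=np.cross(Z,X)
    d=(np.array([x,y,z])-p)*1000
    print('t=%.1f q6=%.2f cur yaw %.2f twist %.2f slide tool x %.1f y %.1f z %.1f'%(o['time'],o['q'][5],cur,-dy,d@X,d@Y,d@Z))
E
python3 - <<'E'
from h import *
np.set_printoptions(precision=4,suppress=True)
p,M,o=pose(); c=load('wrist0')
print(M, 'cam in tool',M.T@(c['origin']-p), M.T@rot(c))
for n in ['scene0','top0']: print(n, rot(load(n)))
t=load('top0')
# hooks rough: use top depth at crossbar and bars
for u,v in [(10,80),(505,108),(400,115),(252,105),(107,97),(405,225),(265,218),(125,208)]:
    u=120+u/4;v=140+v/4; print(u,v,dep(t,u,v), atz(t,u,v,.18))
plan(.50,.08,.40,0); plan(.50,.08,.40,180);plan(.50,.08,.40,90)
E
```

```text
[[-0.914   0.4057 -0.0009]
 [ 0.4057  0.914  -0.0013]
 [ 0.0003 -0.0016 -1.    ]] cam in tool [ 0.0857  0.001  -0.1447] [[-0.0003 -0.9519 -0.3065]
 [ 1.     -0.     -0.001 ]
 [ 0.001  -0.3065  0.9519]]
scene0 [[ 0.5506  0.7134 -0.4335]
 [ 0.8348 -0.4714  0.2844]
 [-0.0015 -0.5185 -0.8551]]
top0 [[ 0.0263 -0.9937  0.1085]
 [-0.9996 -0.0258  0.0067]
 [-0.0039 -0.1087 -0.9941]]
122.5 160.0 [0.6994 0.3316 0.2356] [0.7114 0.3537 0.18  ]
246.25 167.0 [ 0.6894 -0.0034  0.2322] [ 0.7001 -0.0017  0.18  ]
220.0 168.75 [0.6834 0.0677 0.2294] [0.6931 0.0731 0.18  ]
183.0 166.25 [0.6869 0.1675 0.2335] [0.6976 0.1792 0.18  ]
146.75 164.25 [0.69   0.2662 0.2326] [0.7008 0.2833 0.18  ]
221.25 196.25 [0.6141 0.0666 0.1805] [0.6141 0.0666 0.18  ]
186.25 194.5 [0.617  0.1667 0.1766] [0.6166 0.166  0.18  ]
151.25 192.0 [0.6214 0.2664 0.1777] [0.6211 0.2657 0.18  ]
t=0.1 q6=-0.18 cur yaw 156.06 twist 156.06 slide tool x 246.8 y 490.8 z -161.2
t=0.1 q6=-0.18 cur yaw 156.06 twist -23.94 slide tool x -246.8 y -490.8 z -161.2
t=0.1 q6=-0.18 cur yaw 156.06 twist 66.06 slide tool x -490.8 y 246.8 z -161.2
```

>>> {"op": "step_arm", "data": {
  "slide": [
    [0,0,-8],
    [0,0,-8],
    [0,0,-8],
    [0,0,-8],
    [0,0,-8],
    [0,0,-8],
    [0,0,-8],
    [0,0,-8],
    [0,0,-8],
    [0,0,-8],
    [0,0,0],
    [0,0,0],
    [0,0,0],
    [0,0,0],
    [0,0,0],
    [0,0,0],
    [0,0,0],
    [0,0,0],
    [0,0,0],
    [0,0,0]
  ],
  "twist": [7.1,7.1,7.1,7.1,7.1,7.1,7.1,7.1,7.1,7.1,7.1,7.1,7.1,7.1,7.1,7.1,7.1,7.1,7.1,7.1]
}}

```text
time: 1.82
position: [0.2534, 0.571, 0.319]
tool_rot: [0.993, 0.119, -0.0, 0.0]
ft_force: [0.2, 0.2, -0.1]
grip_width: 0.0871
```

```bash
python3 -c "
from h import *
plan(.43,.08,.32,0)"
```

```text
t=1.8 q6=2.31 cur yaw 13.71 twist 13.71 slide tool x 176.6 y 491.0 z -1.0
```

>>> {"op": "step_arm", "data": {
  "slide": [
    [0,0,0],
    [0,0,0],
    [11.8,32.7,0],
    [11.8,32.7,0],
    [11.8,32.7,0],
    [11.8,32.7,0],
    [11.8,32.7,0],
    [11.8,32.7,0],
    [11.8,32.7,0],
    [11.8,32.7,0],
    [11.8,32.7,0],
    [11.8,32.7,0],
    [11.8,32.7,0],
    [11.8,32.7,0],
    [11.8,32.7,0],
    [11.8,32.7,0],
    [11.8,32.7,0],
    [0,0,0],
    [0,0,0]
  ],
  "twist": [6.85,6.85,0,0,0,0,0,0,0,0,0,0,0,0,0,0,0,0,0]
}}

```text
time: 3.4
position: [0.434, 0.0804, 0.3194]
tool_rot: [1.0, 0.001, -0.0, -0.0]
ft_force: [0.7, 0.9, -0.4]
grip_width: 0.0869
```

```bash
python3 -c "
from h import *
c=snap('wrist','w1',scale=1.5)
plan(.43,.08,.32,0)"
```

```text
t=3.5 q6=1.50 cur yaw 0.25 twist 0.25 slide tool x -3.3 y 1.6 z -0.7
```

View pics/w1.png

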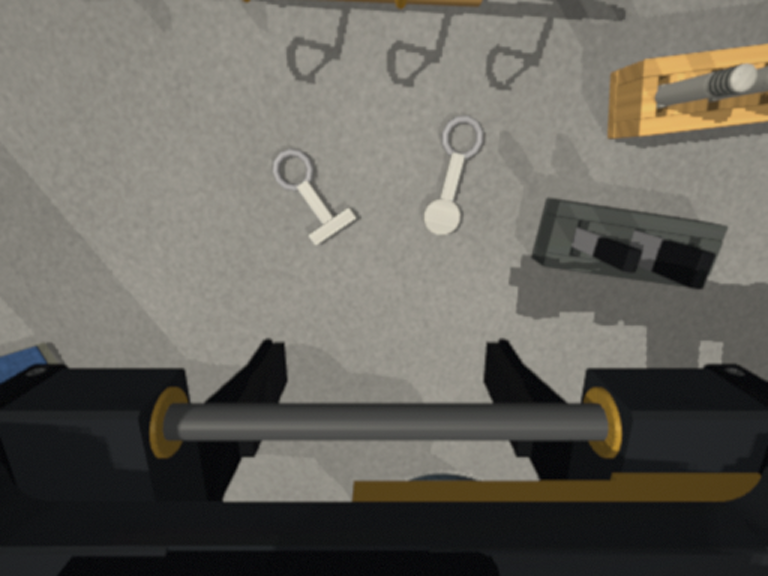

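```bash
cat >> h.py <<'E'
def tag(c,ring,head,zt=.006,name=''):
    a=atz(c,*ring,zt);b=atz(c,*head,zt); d=a-b; L=np.linalg.norm(d[:2]); d/=L
    print(name,'ring',a.round(4),'head',b.round(4),'len',round(L*1000,1),'yaw',np.degrees(np.arctan2(d[1],d[0])).round(2),'grip',(a-.048*d).round(4)); return a,b
E
python3 - <<'E'
from h import *
c=load('w1'); tag(c,(308.7,91.3),(294.7,144),.006,'round'); tag(c,(194.7,112.7),(220.7,150.7),.006,'tee')
t=load('top0');tag(t,(120+504/4,140+340/4),(120+480/4,140+442/4),.006,'round'); tag(t,(120+288/4,140+375/4),(120+331/4,140+451/4),.006,'tee')
s=load('scene0');tag(s,(110+532/4,140+217/4),(110+491/4,140+121/4),.006,'round'); tag(s,(110+714/4,140+69/4),(110+620/4,140+38/4),.006,'tee')
print(dep(c,294.7,144),dep(c,220.7,150.7))
for p,q in [((126+378,85),0)]:pass
print(tri([(c,308.7,91.3),(s,110+532/4,140+217/4)]),tri([(c,194.7,112.7),(s,110+714/4,140+69/4)]))
crop('w1',160,70,340,170,4.4,'w1a')
E
```

```text
round ring [5.394e-01 1.000e-04 6.000e-03] head [0.4574 0.0184 0.006 ] len 84.1 yaw -12.57 grip [0.4926 0.0106 0.006 ]
tee ring [0.5069 0.181  0.006 ] head [0.446  0.1417 0.006 ] len 72.5 yaw 32.87 grip [0.4666 0.155  0.006 ]
round ring [ 0.5408 -0.0008  0.006 ] head [0.4569 0.0165 0.006 ] len 85.7 yaw -11.62 grip [0.4938 0.0089 0.006 ]
tee ring [0.5073 0.1765 0.006 ] head [0.4463 0.1384 0.006 ] len 71.9 yaw 31.98 grip [0.4666 0.1511 0.006 ]
round ring [ 5.429e-01 -1.000e-04  6.000e-03] head [0.4602 0.0189 0.006 ] len 84.9 yaw -12.97 grip [0.4961 0.0107 0.006 ]
tee ring [0.5112 0.1786 0.006 ] head [0.4504 0.1375 0.006 ] len 73.3 yaw 34.07 grip [0.4714 0.1517 0.006 ]
[0.45794468 0.01900092 0.01024835] [0.44664857 0.14119199 0.00984338]
(array([5.40314490e-01, 2.77901901e-04, 2.35398933e-03]), [np.float64(0.001071397033434766), np.float64(0.0010713970334345507)]) (array([ 0.50670598,  0.18283379, -0.00241299]), [np.float64(3.796238019537769e-05), np.float64(3.796238019534826e-05)])
```

View pics/w1a.png

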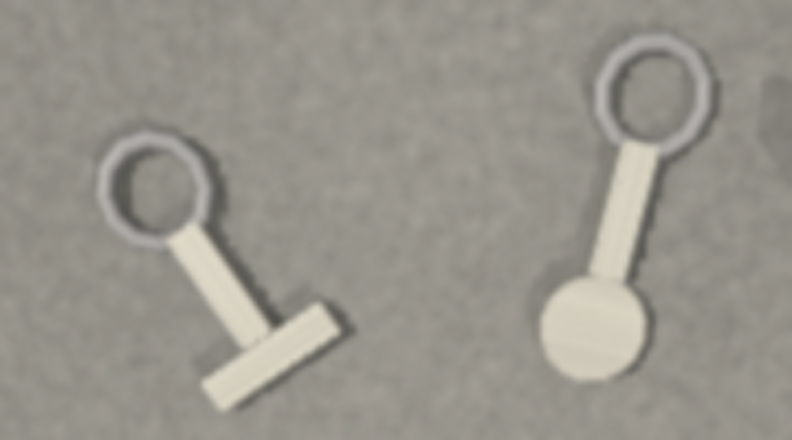

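```bash
python3 -c "
from h import *
plan(.503,.0083,.12,-12.5)"
```

```text
t=3.5 q6=1.50 cur yaw 0.25 twist 12.75 slide tool x 83.9 y 56.5 z 199.3
```

>>> {"op": "step_arm", "data": {
  "slide": [
    [0,0,0],
    [0,0,0],
    [14,9.4,33],
    [14,9.4,33],
    [14,9.4,33],
    [14,9.4,33],
    [14,9.4,33],
    [14,9.4,33],
    [0,0,0],
    [0,0,0],
    [0,0,0]
  ],
  "twist": [6.4,6.4,0,0,0,0,0,0,0,0,0],
  "jaw": 40,
  "force": 60
}}

```text
time: 4.37
position: [0.5031, 0.0102, 0.1224]
tool_rot: [0.994, -0.108, -0.0, -0.0]
ft_force: [0.3, -0.0, 1.0]
grip_width: 0.0401
```

```bash
python3 -c "
from h import *
c=snap('wrist','w2',scale=1.5)
p,M,o=pose();print(p,o['grip_width'])
plan(.503,.0083,.12,-12.5)"
```

```text
[0.50358195 0.01006353 0.12333087] 0.03983956268704549
t=4.4 q6=1.58 cur yaw -12.33 twist 0.17 slide tool x -0.2 y 1.8 z 3.3
```

View pics/w2.png

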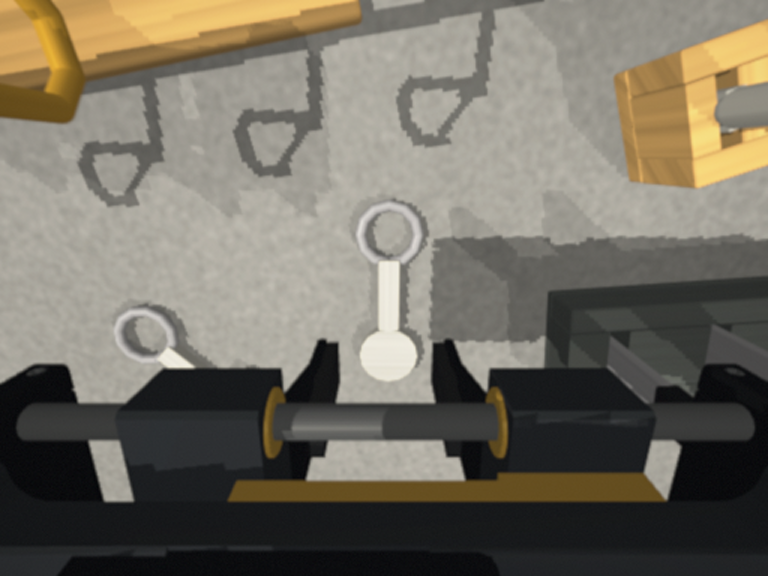

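```bash
python3 -c "
from h import *
c=load('w2');a,b=tag(c,(260,156),(258.7,236.7),.006)
print(dep(c,258.7,236.7))
d=(a-b)/np.linalg.norm((a-b)[:2]); g=a-.038*d; print(g)
plan(g[0],g[1],.0195,np.degrees(np.arctan2(d[1],d[0])))"
```

```text
ring [ 0.5398 -0.      0.006 ] head [0.4563 0.0193 0.006 ] len 85.7 yaw -13.06 grip [0.493  0.0108 0.006 ]
[ 0.58582417 -0.00672282  0.26718855]
[0.50275707 0.00853834 0.006     ]
t=4.4 q6=1.58 cur yaw -12.33 twist 0.73 slide tool x -0.5 y 1.7 z 103.8
```

>>> {"op": "step_arm", "data": {
  "slide": [
    [-0.5,1.7,0],
    [0,0,20],
    [0,0,20],
    [0,0,20],
    [0,0,20],
    [0,0,15],
    [0,0,6],
    [0,0,2],
    [0,0,0],
    [0,0,0],
    [0,0,0]
  ],
  "twist": [0.7,0,0,0,0,0,0,0,0,0,0]
}}

```text
time: 5.33
position: [0.5035, 0.0071, 0.0198]
tool_rot: [0.993, -0.114, 0.001, 0.0]
ft_force: [0.0, 0.3, -0.3]
grip_width: 0.0405
```

```bash
python3 -c "
from h import *
c=snap('wrist','w3',scale=1.5)
p,M,o=pose();print(p,o['ft_force'])
plan(.5028,.0085,.0195,-13.06)"
```

```text
[0.50340369 0.00705673 0.01968224] [ 0.23749598 -0.61223924  0.71084471]
t=5.4 q6=1.59 cur yaw -13.13 twist -0.07 slide tool x -0.9 y -1.3 z 0.2
```

View pics/w3.png

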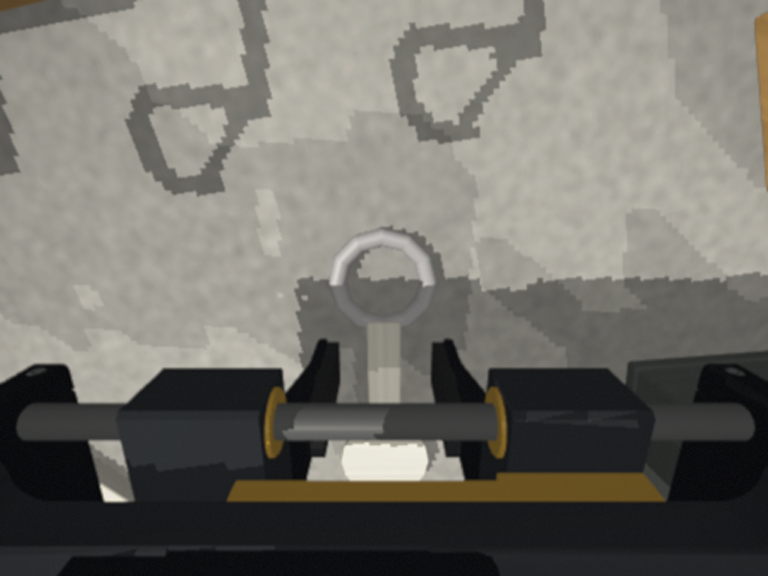

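>>> {"op": "step_arm", "data": {
  "slide": [
    [0,0,0],
    [0,0,0],
    [0,0,0],
    [0,0,0],
    [0,0,0],
    [0,0,0],
    [0,0,0],
    [0,0,0],
    [0,0,-5],
    [0,0,-20],
    [0,0,-20],
    [0,0,-25],
    [0,0,0],
    [0,0,0],
    [0,0,0]
  ],
  "twist": [0,0,0,0,0,0,0,0,0,0,0,0,0,0,0],
  "jaw": 0,
  "force": 60
}}

```text
time: 6.63
position: [0.5022, 0.0073, 0.0884]
tool_rot: [0.993, -0.114, -0.0, -0.0]
ft_force: [-0.1, 0.5, -0.5]
grip_width: 0.013
```

```bash
python3 -c "
from h import *
c=snap('wrist','w4',scale=1.5)
p,M,o=pose();print(p,o['ft_force'],o['grip_width'])
plan(.503,.0073,.02,-1.8)"
```

```text
[0.50188519 0.00728699 0.08789774] [ 0.53546786 -0.09221117 -0.62972306] 0.013068049240977602
t=6.7 q6=1.59 cur yaw -13.14 twist -11.34 slide tool x 1.1 y -0.0 z 67.9
```

View pics/w4.png

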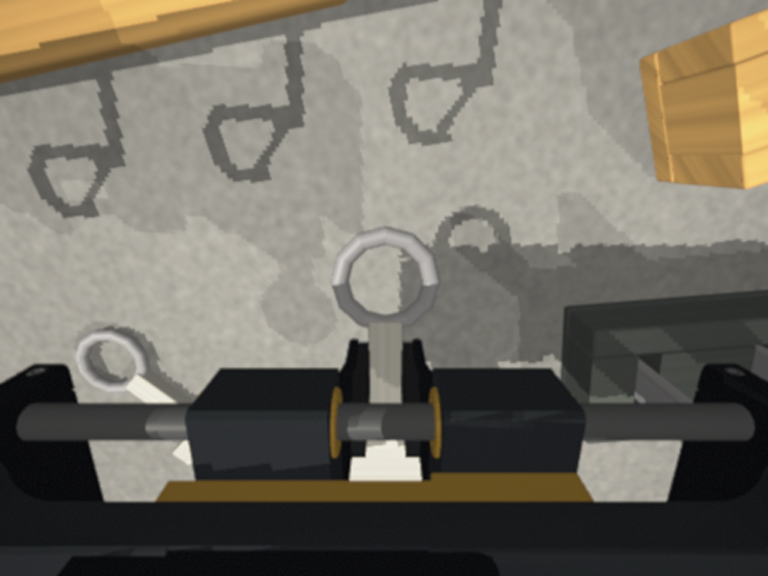

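```bash
cat >> h.py <<'E'
def intool(c,u,v,dz):
    """pixel to tool frame at tool-z offset dz (m)"""
    p,M,o=pose(); w=atz(c,u,v,p[2]-dz); return M.T@(w-p)
E
python3 -c "
from h import *
c=load('w4')
for uv in [(257,185.3),(257,152.5),(257,218)]: print(intool(c,*uv,.0147)*1000)
t=load('top0')
n=np.array([[.6141,.0666],[.617,.1667],[.6214,.2664]]); print(np.degrees(np.arctan2(*(n[2]-n[0]))))
"
```

```text
[38.50048189 -0.90844961 14.63040966]
[58.47697107 -0.91254792 14.59431235]
[16.99895088 -0.90403842 14.6692627 ]
2.092458585557419
```

```bash
python3 -c "
from h import *
plan(.52,.068,.26,-2)"
```

```text
t=6.7 q6=1.59 cur yaw -13.14 twist -11.14 slide tool x 16.0 y -61.3 z -172.1
```

>>> {"op": "step_arm", "data": {
  "slide": [
    [0,0,-20],
    [0,0,-20],
    [0,0,-30],
    [0,0,-30],
    [0,0,-30],
    [0,0,-30],
    [0,0,-12],
    [8,-20,0],
    [8,-20,0],
    [0,-21.3,0],
    [0,0,0],
    [0,0,0],
    [0,0,0]
  ],
  "twist": [-5.5,-5.6,0,0,0,0,0,0,0,0,0,0,0]
}}

```text
time: 7.77
position: [0.5202, 0.0676, 0.2594]
tool_rot: [1.0, -0.018, -0.001, 0.0]
ft_force: [0.6, -0.6, -0.2]
grip_width: 0.0131
```

```bash
python3 -c "
from h import *
c=snap('wrist','w5',scale=1.5)
p,M,o=pose();print(p,o['ft_force'],o['grip_width'])
plan(.52,.068,.26,-2)"
```

```text
[0.52033261 0.06727129 0.25962801] [-0.28422328  0.07045549 -1.05236575] 0.012902952136830076
t=7.8 q6=1.52 cur yaw -2.06 twist -0.06 slide tool x -0.4 y -0.7 z -0.4
```

View pics/w5.png

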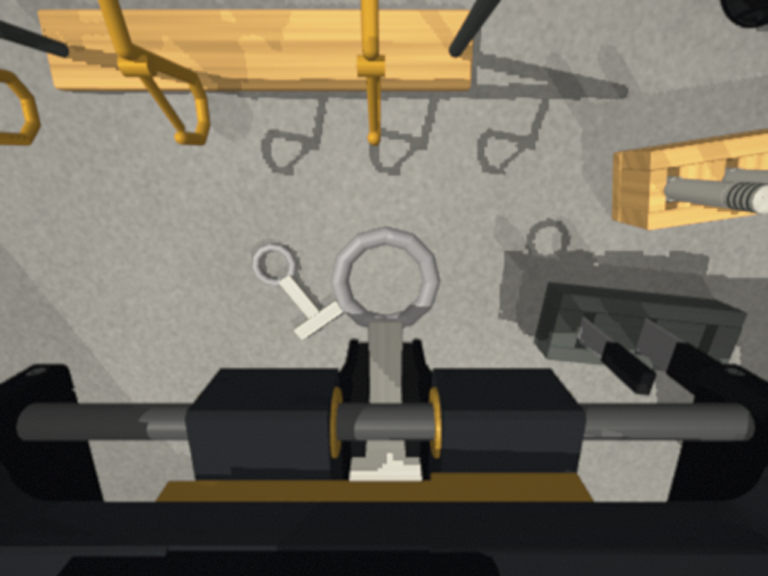

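```bash
python3 -c "
from h import *
c=load('w5');np.set_printoptions(precision=4,suppress=True)
for u,v,z in [(374,138,.18),(371,66,.207),(371,20,.23),(183,138,.18),(135,65,.207)]:
  u/=1.5;v/=1.5; print(atz(c,u,v,z),dep(c,u,v),intool(c,u,v,.2596-z)*1000)
crop('w5',160,0,340,120,4.4,'w5a')
crop('w5',210,140,310,230,6,'w5b')
"
```

```text
[0.6144 0.071  0.18  ] [0.6145 0.071  0.1781] [94.056  -7.0986 79.4051]
[0.6422 0.0704 0.207 ] [0.6414 0.0703 0.2113] [121.811   -7.5023  52.3481]
[0.6529 0.0692 0.23  ] [0.6556 0.0694 0.2203] [132.5108  -6.6691  29.3264]
[0.6179 0.1685 0.18  ] [0.6179 0.1689 0.1791] [  94.0087 -104.7138   79.3691]
[0.6462 0.1712 0.207 ] [0.6457 0.17   0.2091] [ 122.1302 -108.3515   52.3102]
```

View pics/w5a.png

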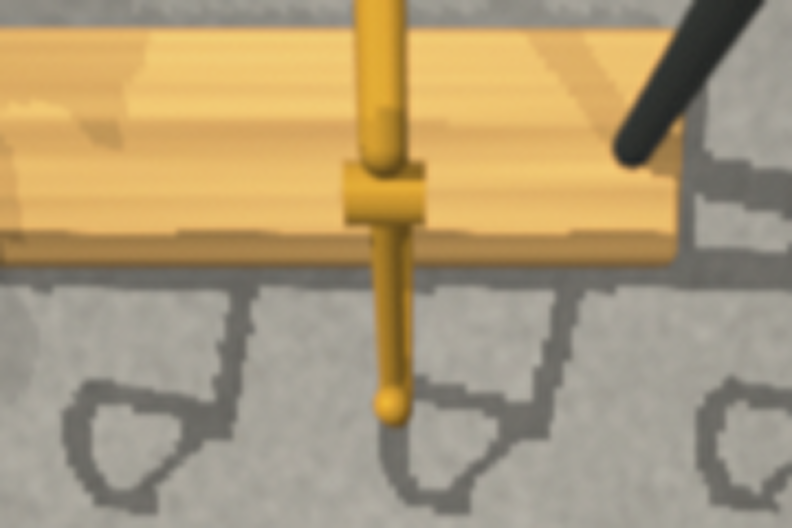

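View pics/w5b.png

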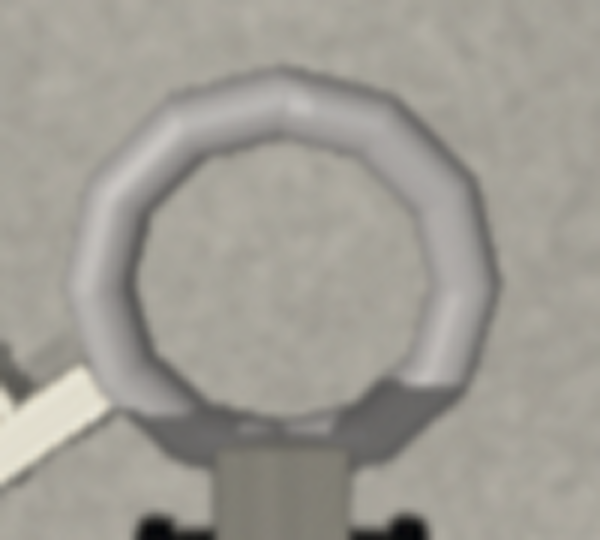

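>>> {"op": "step_arm", "data": {
  "slide": [
    [10,-6,0],
    [15,0,5],
    [15,0,10],
    [5,0,15],
    [0,0,10],
    [0,0,0],
    [0,0,0],
    [0,0,0]
  ],
  "twist": [0,0,0,0,0,0,0,0]
}}

```text
time: 8.48
position: [0.5656, 0.0719, 0.2208]
tool_rot: [1.0, -0.018, -0.0, 0.0]
ft_force: [0.5, -0.7, 0.0]
grip_width: 0.0132
```

```bash
python3 -c "
from h import *
c=snap('wrist','w6',scale=1.5)
p,M,o=pose();print(p,o['ft_force'],o['grip_width'])
snap('scene','s6',crop=(230,130,360,240),scale=5)
crop('w6',190,90,320,230,5,'w6a')
"
```

```text
[0.56591948 0.07202129 0.22121748] [ 0.01621029  0.77634477 -1.40688773] 0.013344588710710873
```

View pics/w6a.png

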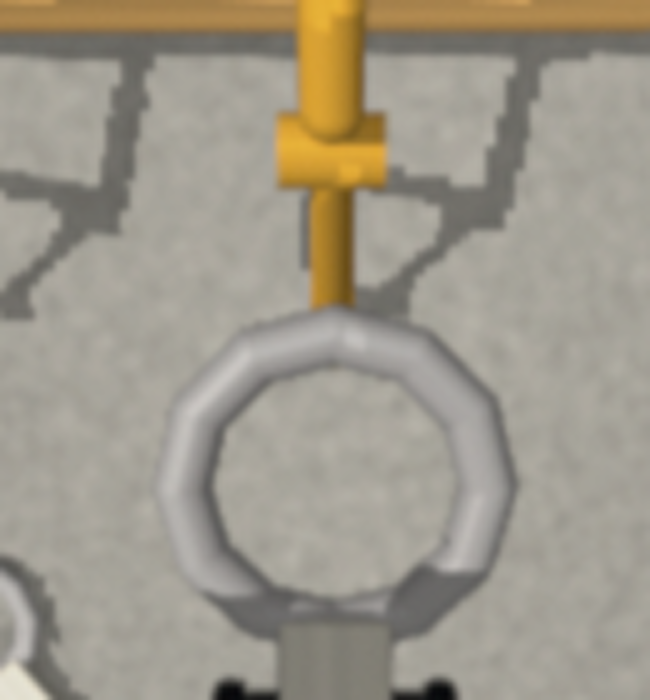

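View pics/s6.png

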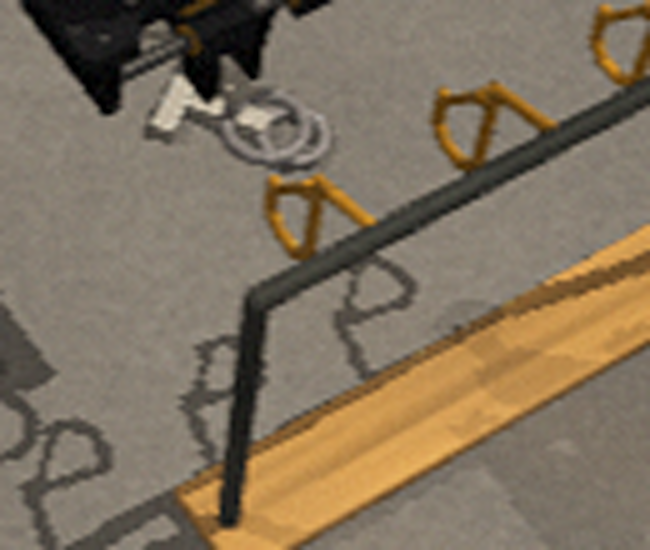

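```bash
python3 -c "
from h import *
c=load('w6');np.set_printoptions(precision=4,suppress=True)
print(intool(c,256.2,120,.2212-.207)*1000, intool(c,256.4,152,.2212-.18)*1000, intool(c,257.4,186.3,.0147)*1000)
s=load('s6')
p,M,o=pose()
ring=p+M@np.array([.0385,-.0009,.0147]); print(ring,proj(s,ring),(proj(s,ring)-[230,130])*5)
for P in [(.6144,.0708,.18),(.6304,.0703,.145)]: print((proj(s,P)-[230,130])*5)
"
```

```text
[76.3197 -1.2125 14.2929] [53.961  -1.1271 41.2657] [37.5469 -0.5312 14.7457]
[0.6046 0.0716 0.2067] [282.5254 154.6938] [262.6272 123.4691]
[269.3339 171.6001]
[282.5674 235.979 ]
```

>>> {"op": "step_arm", "data": {
  "slide": [
    [2,-0.4,0],
    [0,0,5],
    [0,0,5],
    [0,0,5],
    [0,0,3],
    [0,0,2],
    [0,0,0]
  ],
  "twist": [0,0,0,0,0,0,0]
}}

```text
time: 9.17
position: [0.5673, 0.0727, 0.1998]
tool_rot: [1.0, -0.018, -0.001, -0.0]
ft_force: [-1.4, -0.6, 0.4]
grip_width: 0.013
```

```bash
python3 -c "
from h import *
c=snap('wrist','w7')
p,M,o=pose();print(p,o['ft_force'],o['moment'],o['grip_width'])
crop('w7',190,90,320,230,5,'w7a')
"
```

```text
[0.56723121 0.07267989 0.20005399] [-2.20396919 -0.70622974 -0.13562393] [ 0.00043965  0.40540316 -0.02949145] 0.01299741715551765
```

View pics/w7a.png

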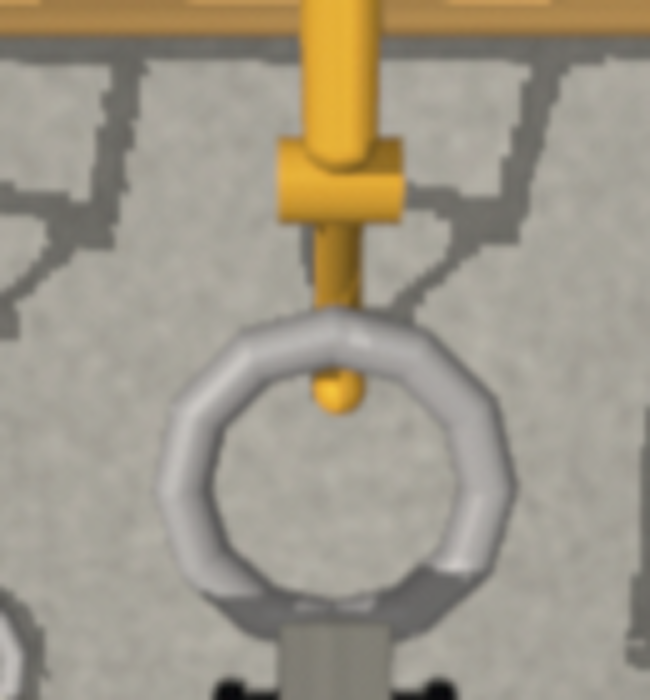

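>>> {"op": "step_arm", "data": {
  "slide": [
    [0,0,4],
    [0,0,4],
    [0,0,4],
    [0,0,4],
    [0,0,4],
    [0,0,4],
    [0,0,2],
    [0,0,0],
    [0,0,0]
  ],
  "twist": [0,0,0,0,0,0,0,0,0]
}}

```text
time: 9.97
position: [0.5682, 0.0725, 0.1743]
tool_rot: [1.0, -0.018, 0.0, 0.0]
ft_force: [0.0, 0.1, 0.2]
grip_width: 0.0133
```

```bash
python3 -c "
from h import *
c=snap('wrist','w8')
p,M,o=pose();print(p,o['ft_force'],o['moment'],o['grip_width'])
crop('w8',190,90,320,230,5,'w8a')
snap('scene','s8',crop=(230,130,360,240),scale=5)
"
```

```text
[0.56831202 0.07252725 0.17454418] [-0.17065939 -0.58454363 -0.60373745] [0.00352653 0.20409726 0.04865618] 0.0134986590714415
```

View pics/w8a.png

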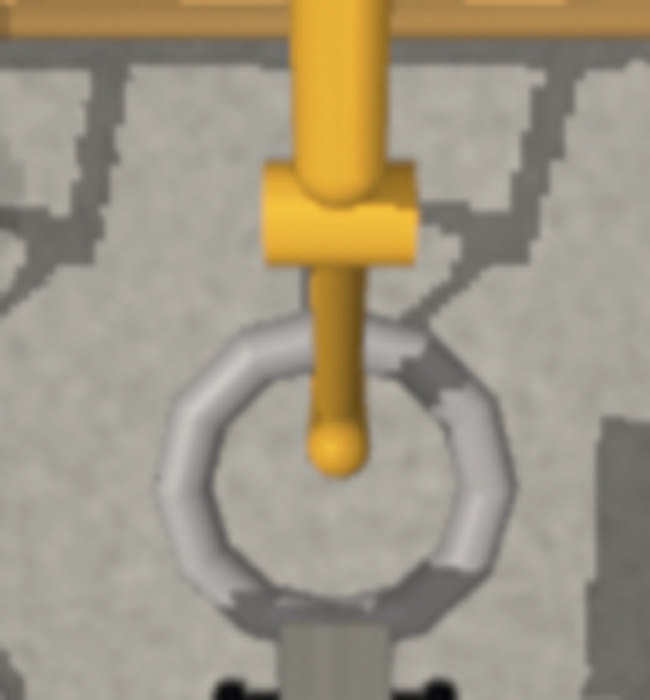

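View pics/s8.png

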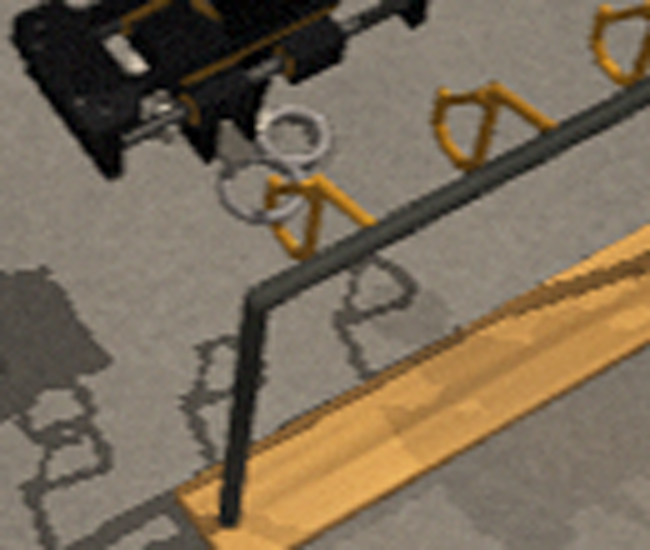

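>>> {"op": "step_arm", "data": {
  "slide": [
    [0,0,2],
    [0,0,0],
    [0,0,0],
    [0,0,0],
    [0,0,0],
    [0,0,0],
    [0,0,0],
    [0,0,0]
  ],
  "twist": [0,0,0,0,0,0,0,0],
  "jaw": 40
}}

```text
time: 10.73
position: [0.5681, 0.0726, 0.1726]
tool_rot: [1.0, -0.018, 0.0, 0.0]
ft_force: [-0.3, -0.5, 0.0]
grip_width: 0.0398
```

```bash
python3 -c "
from h import *
c=snap('wrist','w9')
p,M,o=pose();print(p,o['ft_force'],o['moment'],o['grip_width'])
crop('w9',190,90,320,230,5,'w9a')
snap('scene','s9',crop=(230,130,360,240),scale=5)
"
```

```text
[0.56806362 0.07255741 0.17258617] [0.17043556 0.15420582 0.36267651] [-0.06499214  0.17834656  0.01775362] 0.039859433649875035
```

View pics/w9a.png

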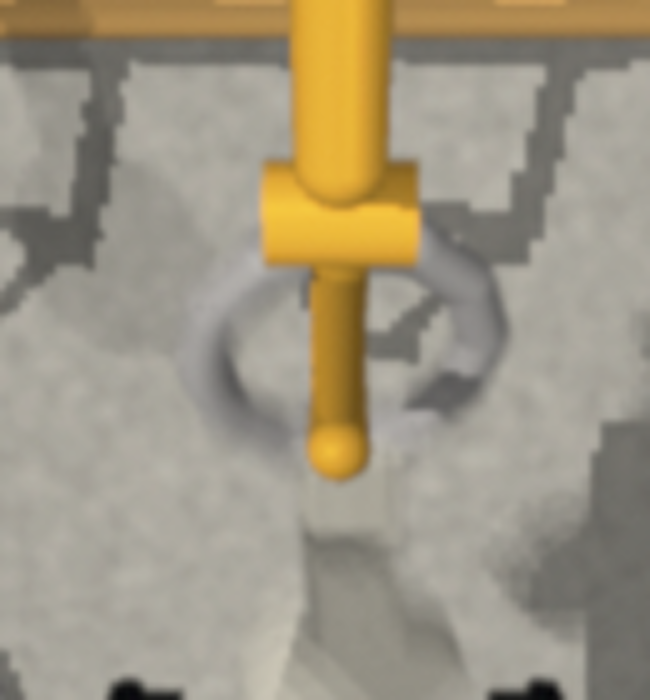

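View pics/s9.png

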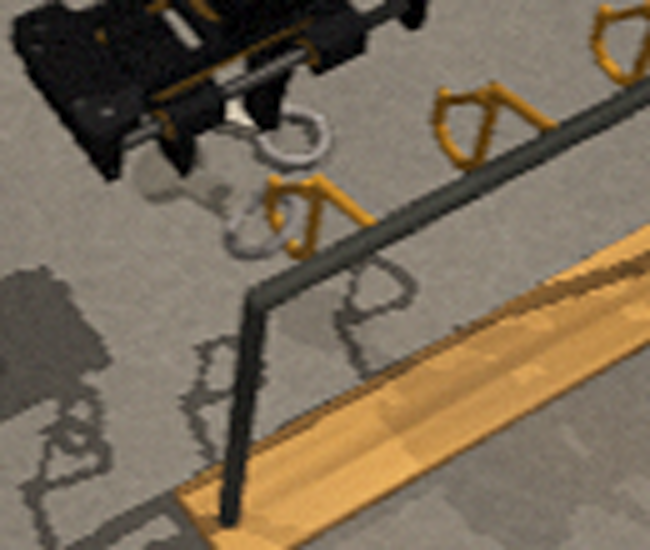

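>>> {"op": "step_arm", "data": {
  "slide": [
    [0,0,-15],
    [0,0,-25],
    [0,0,-30],
    [-20,0,-20],
    [-30,-20,-10],
    [-30,-25,0],
    [-30,-30,0],
    [-7,-25,0],
    [0,0,0],
    [0,0,0],
    [0,0,0],
    [0,0,0]
  ],
  "twist": [0,0,0,0,0,0,0,0,0,0,0,0]
}}

```text
time: 11.83
position: [0.4561, 0.1753, 0.2725]
tool_rot: [1.0, -0.018, 0.0, 0.0]
ft_force: [0.4, -0.7, 0.3]
grip_width: 0.0398
```

```bash
python3 -c "
from h import *
c=snap('wrist','w10',scale=1.5)
p,M,o=pose();print(p,o['ft_force'],o['time'])
snap('scene','s10',crop=(220,120,380,240),scale=5)
"
```

```text
[0.45604191 0.17520428 0.27244458] [-0.30627456  0.25948896  0.27182265] 11.8833
```

View pics/w10.png

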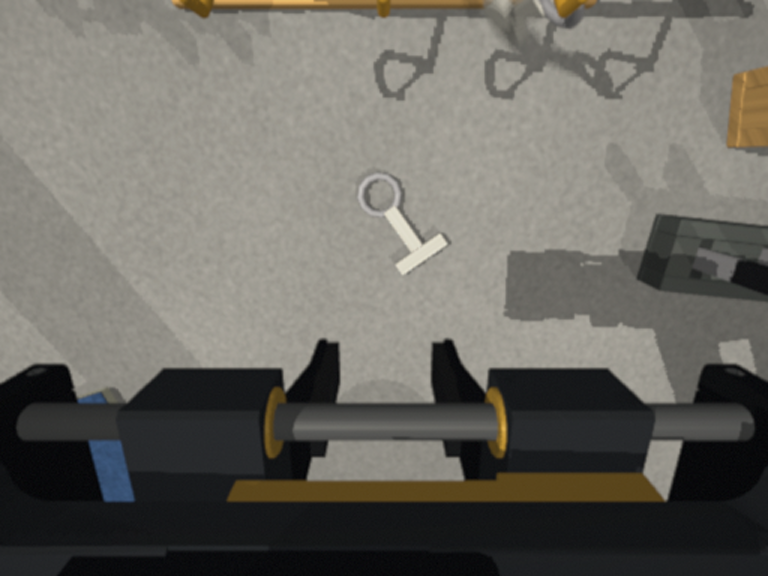

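View pics/s10.png

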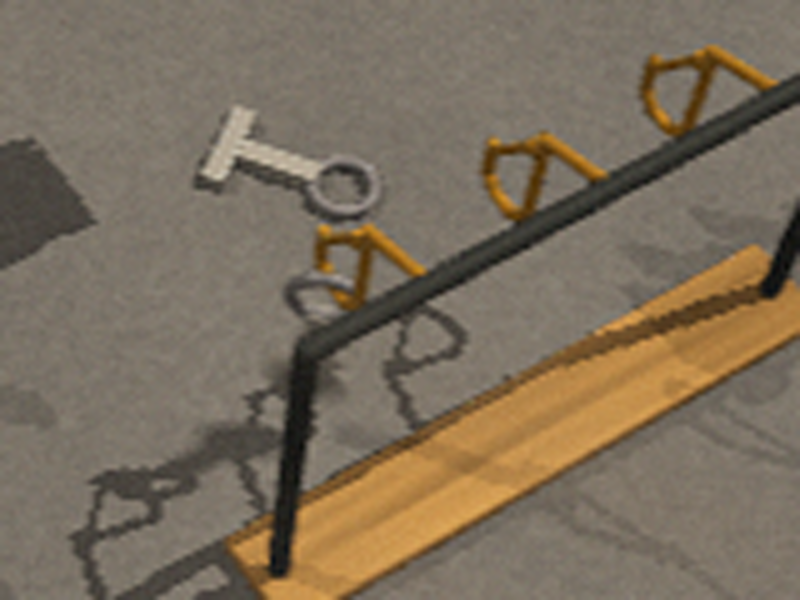

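```bash
python3 -c "
from h import *
c=load('w10');a,b=tag(c,(253.3,129.3),(281.3,169.3),.006)
d=(a-b)/np.linalg.norm((a-b)[:2]); g=a-.038*d; print(g)
plan(g[0],g[1],.12,np.degrees(np.arctan2(d[1],d[0])))"
```

```text
ring [0.5074 0.1793 0.006 ] head [0.4459 0.1388 0.006 ] len 73.6 yaw 33.38 grip [0.4673 0.1529 0.006 ]
[0.47567406 0.15839681 0.006     ]
t=11.9 q6=1.75 cur yaw -2.13 twist -35.51 slide tool x 7.2 y 24.9 z 152.4
```

>>> {"op": "step_arm", "data": {
  "slide": [
    [0,0,0],
    [0,0,0],
    [0,0,0],
    [0,0,0],
    [0,0,0],
    [1.8,6.2,38],
    [1.8,6.2,38],
    [1.8,6.2,38],
    [1.8,6.3,38],
    [0,0,0],
    [0,0,0],
    [0,0,0]
  ],
  "twist": [-7.1,-7.1,-7.1,-7.1,-7.1,0,0,0,0,0,0,0]
}}

```text
time: 12.93
position: [0.476, 0.1591, 0.1218]
tool_rot: [0.958, 0.287, 0.001, 0.0]
ft_force: [1.0, -0.2, 0.9]
grip_width: 0.0397
```

```bash
python3 -c "
from h import *
c=snap('wrist','w11',scale=1.5)
p,M,o=pose();print(p,o['ft_force'],o['time'])
crop('w11',180,130,330,270,5,'w11a')
"
```

```text
[0.47650935 0.15936377 0.12282185] [-0.32373374 -0.0247842   0.25269827] 12.9833
```

View pics/w11a.png

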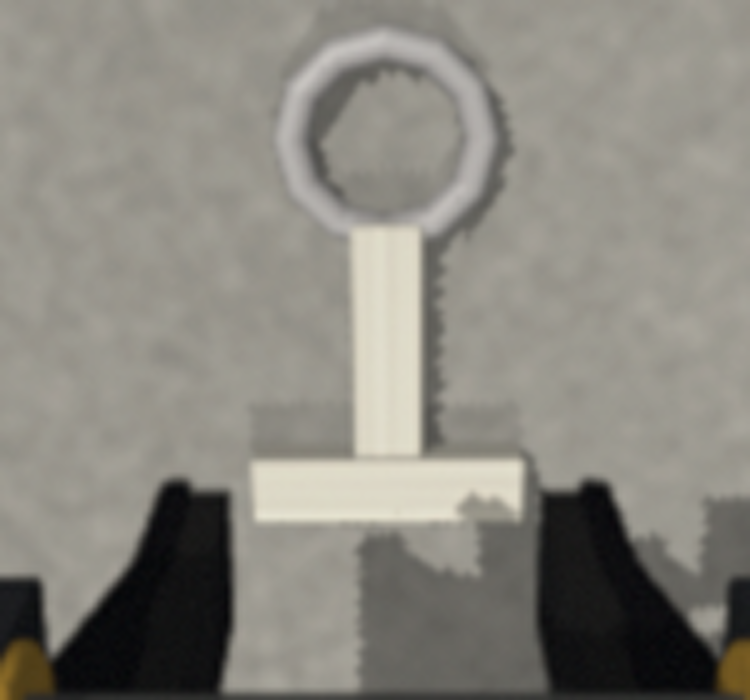

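```bash
python3 -c "
from h import *
c=load('w11');a,b=tag(c,(257.6,157.4),(257.8,228),.006)
d=(a-b)/np.linalg.norm((a-b)[:2]); g=a-.038*d; print(g)
plan(g[0],g[1],.0195,np.degrees(np.arctan2(d[1],d[0])))"
```

```text
ring [0.5076 0.1801 0.006 ] head [0.4459 0.1391 0.006 ] len 74.1 yaw 33.62 grip [0.4676 0.1536 0.006 ]
[0.47593274 0.15909507 0.006     ]
t=13.0 q6=1.09 cur yaw 33.44 twist -0.18 slide tool x -0.6 y -0.1 z 103.3
```

>>> {"op": "step_arm", "data": {
  "slide": [
    [0,0,20],
    [0,0,20],
    [0,0,20],
    [0,0,20],
    [0,0,15],
    [0,0,6],
    [0,0,2],
    [0,0,0],
    [0,0,0]
  ],
  "twist": [0,0,0,0,0,0,0,0,0]
}}

```text
time: 13.73
position: [0.4762, 0.1596, 0.0193]
tool_rot: [0.958, 0.288, 0.002, 0.0]
ft_force: [0.3, 0.1, -0.9]
grip_width: 0.0402
```

>>> {"op": "step_arm", "data": {
  "slide": [
    [0,0,0],
    [0,0,0],
    [0,0,0],
    [0,0,0],
    [0,0,0],
    [0,0,0],
    [0,0,0],
    [0,0,0],
    [0,0,-5],
    [0,0,-20],
    [0,0,-20],
    [0,0,-25],
    [0,0,0],
    [0,0,0],
    [0,0,0]
  ],
  "twist": [0,0,0,0,0,0,0,0,0,0,0,0,0,0,0],
  "jaw": 0,
  "force": 60
}}

```text
time: 14.98
position: [0.4744, 0.1592, 0.0873]
tool_rot: [0.958, 0.288, -0.0, -0.0]
ft_force: [-0.2, 0.2, -1.1]
grip_width: 0.0134
```

```bash
python3 -c "
from h import *
c=snap('wrist','w12',scale=1.5)
p,M,o=pose();print(p,o['ft_force'],o['grip_width'])
# hook3: 200mm along rail +y from hook1
plan(.527,.268,.26,-2.06)"
```

```text
[0.47405656 0.15920603 0.086812  ] [-0.57671799 -0.91873333 -0.45996792] 0.013546522088527494
t=15.0 q6=1.09 cur yaw 33.46 twist 35.52 slide tool x 49.0 y -110.6 z -173.2
```

View pics/w12.png

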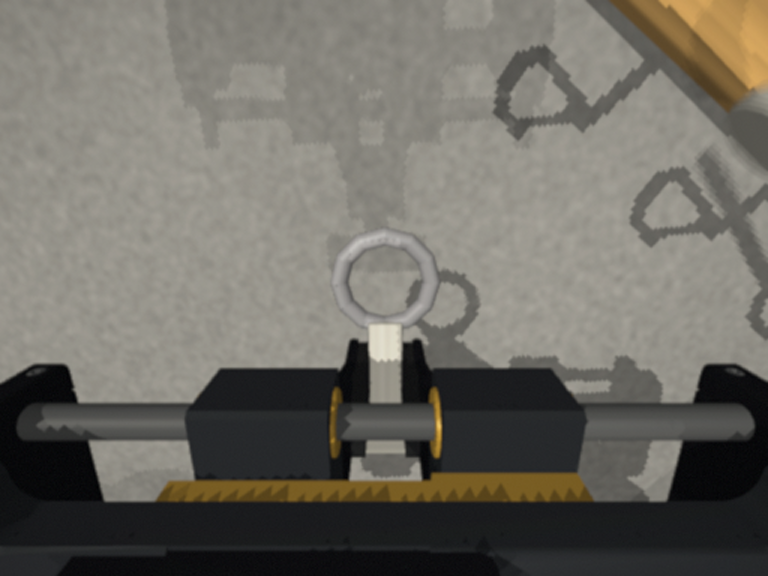

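>>> {"op": "step_arm", "data": {
  "slide": [
    [0,0,-25],
    [0,0,-35],
    [0,0,-35],
    [0,0,-35],
    [0,0,-35],
    [0,-20,-8],
    [9,-30,0],
    [10,-30,0],
    [15,-20,0],
    [15,-10.6,0],
    [0,0,0],
    [0,0,0],
    [0,0,0]
  ],
  "twist": [7.1,7.1,7.1,7.1,7.1,0,0,0,0,0,0,0,0]
}}

```text
time: 16.12
position: [0.5264, 0.2674, 0.2589]
tool_rot: [1.0, -0.018, -0.002, 0.001]
ft_force: [-0.5, -0.9, -0.6]
grip_width: 0.013
```

```bash
python3 -c "
from h import *
c=snap('wrist','w13',scale=1.5)
p,M,o=pose();print(p,o['ft_force'],o['grip_width'])
plan(.527,.268,.26,-2.06)"
```

```text
[0.52639743 0.26721677 0.25928589] [ 0.29530514  0.09608667 -1.00953459] 0.01295143592518124
t=16.2 q6=1.89 cur yaw -2.07 twist -0.01 slide tool x 0.6 y -0.8 z -0.7
```

View pics/w13.png

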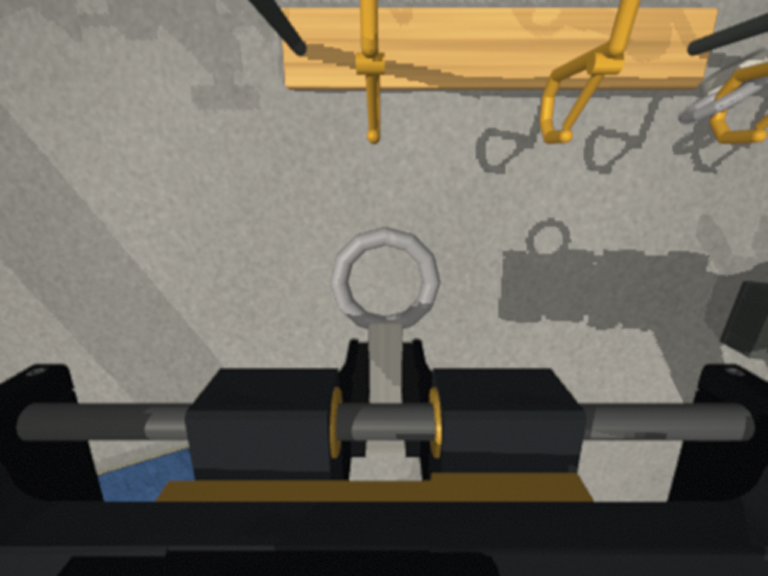

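```bash
python3 -c "
from h import *
c=load('w13');np.set_printoptions(precision=4,suppress=True)
crop('w13',220,20,270,110,7,'w13a')
for u,v,z in [(374,137.5,.18),(370,64,.207)]:
  u/=1.5;v/=1.5; print(atz(c,u,v,z),dep(c,u,v),intool(c,u,v,.2593-z)*1000)
print(intool(c,257.3,185.8,.0147)*1000)
"
```

```text
[0.6207 0.2706 0.18  ] [0.6208 0.2706 0.1789] [94.4066 -6.8925 78.9561]
[0.649  0.2704 0.207 ] [0.6482 0.2703 0.2113] [122.5874  -7.7068  51.8547]
[38.2715 -0.9634 14.5628]
```

View pics/w13a.png

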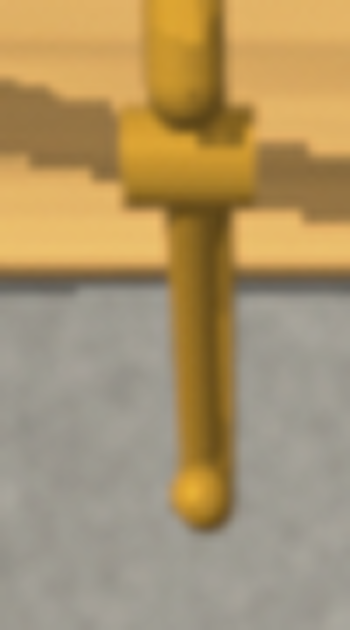

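>>> {"op": "step_arm", "data": {
  "slide": [
    [10,-6.4,0],
    [15,0,5],
    [15,0,10],
    [7.5,0,15],
    [0,0,10],
    [0,0,6],
    [0,0,5],
    [0,0,4],
    [0,0,2],
    [0,0,2],
    [0,0,0]
  ],
  "twist": [0,0,0,0,0,0,0,0,0,0,0]
}}

```text
time: 17.08
position: [0.5751, 0.2731, 0.2018]
tool_rot: [1.0, -0.018, -0.0, -0.0]
ft_force: [-0.5, 0.0, -0.6]
grip_width: 0.013
```

```bash
python3 -c "
from h import *
c=snap('wrist','w14')
p,M,o=pose();print(p,o['ft_force'],o['moment'],o['grip_width'])
crop('w14',190,90,320,230,5,'w14a')
"
```

```text
[0.57504381 0.27306801 0.20194213] [-2.36387422 -0.3904309   0.92596197] [-0.01060079  0.44391451  0.02022083] 0.013158801469987226
```

View pics/w14a.png

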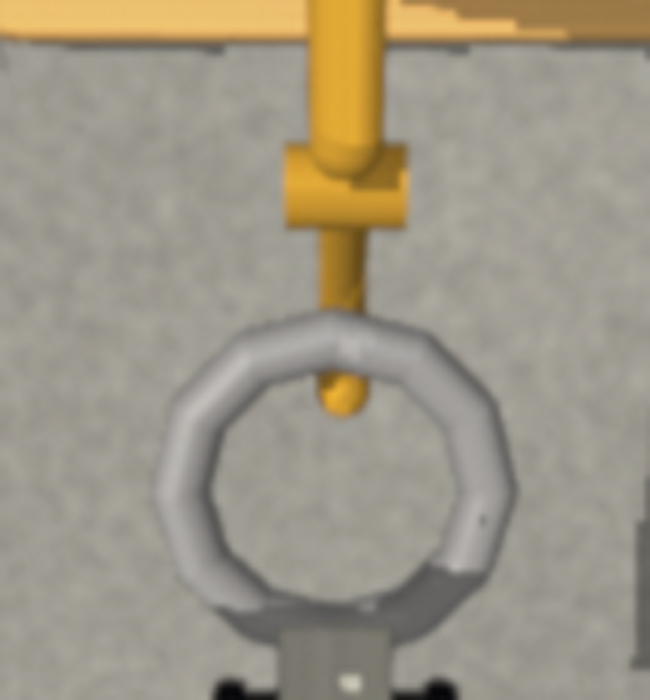

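Same picture as at hook 1: the nose tip sits inside the ring at (342,395) and the gate is touched. I'll press on down.

>>> {"op": "step_arm", "data": {
  "slide": [
    [0,0,4],
    [0,0,4],
    [0,0,4],
    [0,0,4],
    [0,0,4],
    [0,0,4],
    [0,0,4],
    [0,0,0],
    [0,0,0]
  ],
  "twist": [0,0,0,0,0,0,0,0,0]
}}

```text
time: 17.88
position: [0.5755, 0.2726, 0.173]
tool_rot: [1.0, -0.018, -0.0, 0.0]
ft_force: [-0.5, 0.7, -1.3]
grip_width: 0.013
```

```bash
python3 -c "
from h import *
c=snap('wrist','w15')
p,M,o=pose();print(p,o['ft_force'],o['moment'],o['grip_width'])
crop('w15',190,90,320,230,5,'w15a')
"
```

```text
[0.5757202  0.27271283 0.17334074] [ 0.12403659  0.14226822 -0.62560146] [-0.04651112  0.17650691 -0.02650295] 0.013113240111787576
```

View pics/w15a.png

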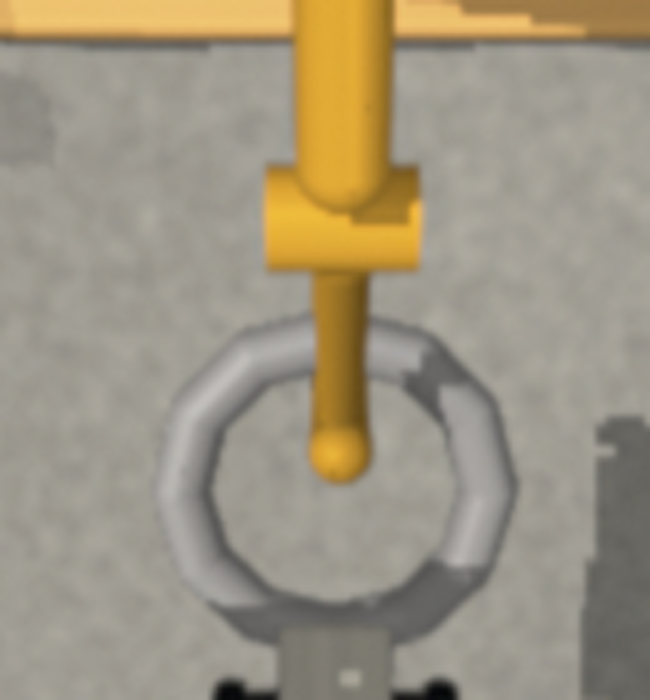

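>>> {"op": "step_arm", "data": {
  "slide": [
    [0,0,1],
    [0,0,0],
    [0,0,0],
    [0,0,0],
    [0,0,0],
    [0,0,0],
    [0,0,0],
    [0,0,0],
    [0,0,-15],
    [0,0,-30],
    [0,0,-30],
    [-20,0,-30],
    [-30,20,-10],
    [-30,35,0],
    [-30,35,0],
    [-20,38,0],
    [-5,38,0],
    [0,38,0]
  ],
  "twist": [0,0,0,0,0,0,0,0,0,0,0,0,0,0,0,0,0,0],
  "jaw": 40
}}

```text
time: 19.43
position: [0.4373, 0.0807, 0.2878]
tool_rot: [1.0, -0.017, -0.0, -0.0]
ft_force: [0.9, 0.6, -0.3]
grip_width: 0.0399
```

```bash
python3 -c "
from h import *
p,M,o=pose();print(p,o['ft_force'],o['grip_width'])
snap('scene','s16',crop=(220,100,380,220),scale=5)
# dock approx
plan(.36,-.15,.32,0)
t=load('top0')
for u,v in [(178,530),(478,580),(160,632),(468,685)]: print(dep(t,240+u/5,140+v/5),atz(t,240+u/5,140+v/5,.04))
for u,v in [(262,332),(612,303),(268,433),(620,402)]: print(dep(t,240+u/5,140+v/5),atz(t,240+u/5,140+v/5,.06))
"
```

```text
[0.43726824 0.08067024 0.28781843] [ 0.85050287  0.6214789  -0.28141626] 0.03985602451038947
t=19.5 q6=1.53 cur yaw -2.21 twist -2.21 slide tool x -78.9 y 224.2 z -32.1
[ 0.47537544 -0.09790792  0.04103109] [ 0.47535168 -0.09796728  0.04      ]
[ 0.44716683 -0.29751025  0.00246823] [ 0.44892119 -0.28892146  0.04      ]
[ 0.41087389 -0.08792704  0.03810596] [ 0.4110268  -0.08783521  0.04      ]
[ 0.37937855 -0.29092159  0.00308666] [ 0.3832773  -0.28268093  0.04      ]
[ 0.60686732 -0.15357565  0.00200481] [ 0.60154399 -0.14754943  0.06      ]
[ 0.6320088  -0.38583207  0.00520239] [ 0.62576673 -0.3690529   0.06      ]
[ 0.53971656 -0.15831327  0.00389379] [ 0.53783128 -0.15224284  0.06      ]
[ 0.56657762 -0.3924974  -0.0008298 ] [ 0.56312825 -0.37361758  0.06      ]
```

View pics/s16.png

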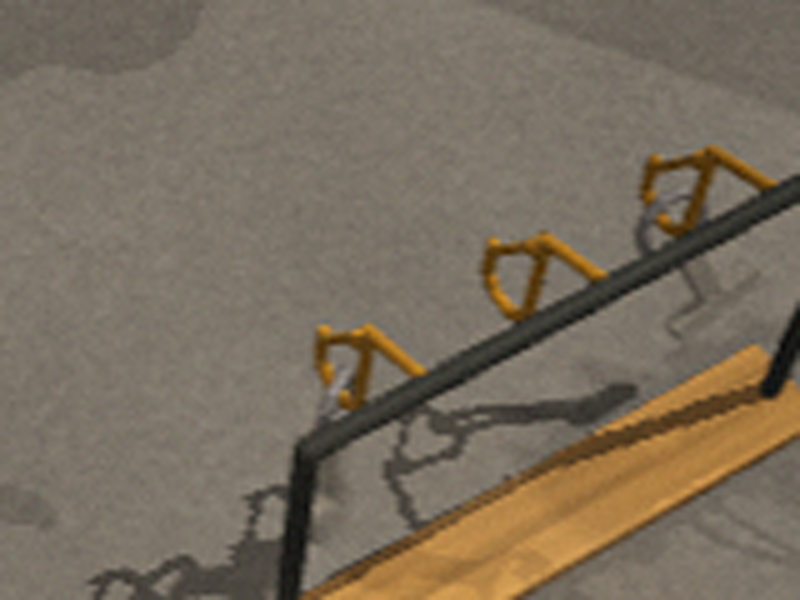

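```bash
python3 -c "
from h import *
plan(.395,-.19,.32,-7.9)"
```

```text
t=19.5 q6=1.53 cur yaw -2.21 twist 5.69 slide tool x -7.1 y 267.7 z -32.1
```

>>> {"op": "step_arm", "data": {
  "slide": [
    [0,0,0],
    [-1,35,-5],
    [-1,38,-5],
    [-1,39,-5],
    [-1,39,-5],
    [-1,39,-5],
    [-1,39,-5],
    [-1,38,-2],
    [0,0,0],
    [0,0,0],
    [0,0,0],
    [0,0,0]
  ],
  "twist": [5.7,0,0,0,0,0,0,0,0,0,0,0]
}}

```text
time: 20.48
position: [0.397, -0.1809, 0.3193]
tool_rot: [0.998, -0.067, -0.0, -0.001]
ft_force: [-0.4, 0.5, 0.3]
grip_width: 0.0398
```

```bash
python3 -c "
from h import *
p,M,o=pose();print(p,o['ft_force'],o['grip_width'])
snap('wrist','w17',scale=1.5)
snap('scene','s17',crop=(110,100,240,220),scale=5)
"
```

```text
[ 0.39696729 -0.18088838  0.31930622] [-0.42846917  0.49293459  0.28729825] 0.03980631438209026
```

View pics/w17.png

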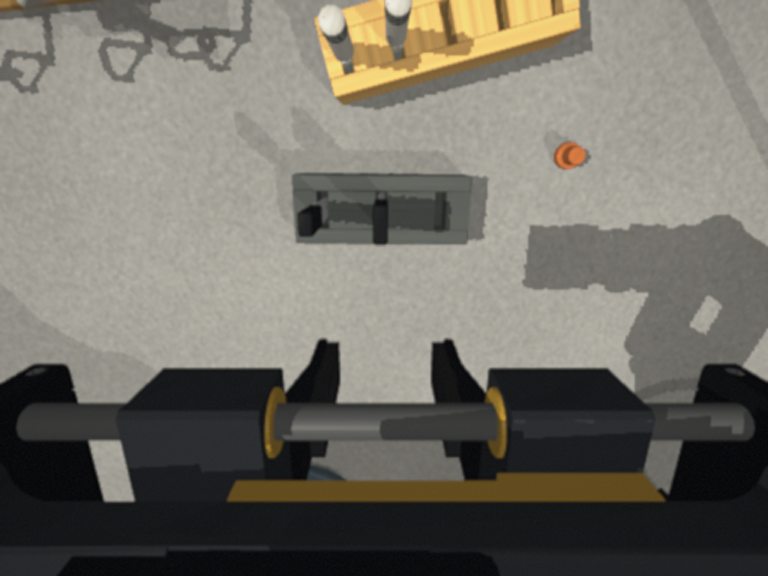

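View pics/s17.png

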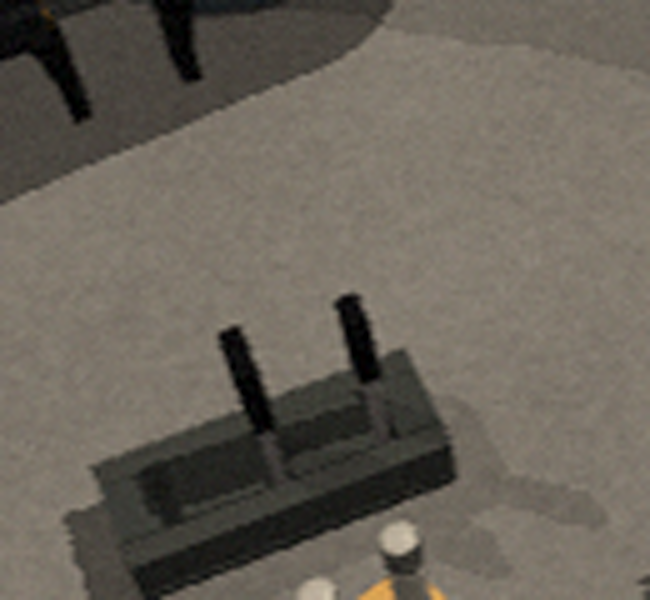

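Run:
```python
from h import *
np.set_printoptions(precision=3,suppress=True)
crop('w17',180,105,330,175,5.3,'w17a')
c=load('w17')
# depth map to heights around keys
for v in range(118,166,3):
    print(v,' '.join('%4d'%(dep(c,u,v)[2]*1000) for u in range(194,316,3)))
```

```text
118    0   40   39   38   39   40   39   38   40   39   40   38   40   40  464   40   39   39   40   39   37   39   40   39   39   40   40   38   40   40   39   40   38   39   39   41   41   40   38   39   38
121    0   39   39   39   39   40   39   40   39   39   40   40   40   40   40   41   40   38   39   39   41   40   39   39   38   40   39   39   38   41   39   38   39   40   38   38   38   41   40   40    0
124    0   39   38   40   38   39   39   39   38   38   40   38   39   39   39   39   39   41   40   39   39   39   40   40   39   39   38   39   37   40   38   39   39   39   40   38   38   39   40   40    0
127    0   38   40   40   39   39   23    8    8   40   37   39   39   38   40   39   39   39   39    9    8    6   37   37   39   38   36   38   38   37   38   39   37   38   38   38   37   39   39   39    0
130    0   39   39   37   39   40   23    6    8   39   39   38   40   39   39   39   40   39   39    7   54    7   39   39   40   39   38   38   39   39   39   40    7    8   22   40   39   39   39   38    0
133    0   37   39   39   40   39   26   42   21   40  
[... 1543 characters left out ...]
 38   39   39   39   40   39   41   41   41   40   40   39   38   38    0
157   -1   40  137  136  135   38   39   39   39   39   39   38   40   39   39   38   38   39   38  137  138  137   38   38   38   38   39   40   40   39   39   37   41   41   38   39   40   39   39   39    0
160    0   40   39   39   38   39   38   39   40   39   41   39   38   39   39   40   39   38   38  137  137  138   39   40   38   39   40   39   38   39   38   38   40   39   39   40   40   39   38   36   -2
163    0    0   -1   -1    0    0    0   -1    2   -1    0    0    0    0    0    0    0    0    0   -1    0   -1    0    0    0    0    0   -1    0    0   -1   -1    0    0    0   -1    0    1    0    0   -1
```

View pics/w17a.png

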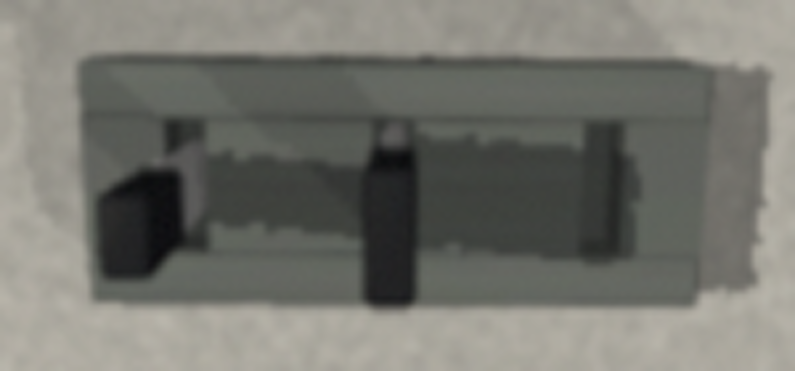

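```bash
cat >> h.py <<'E'
def cloud(c,x0,y0,x1,y1):
    vv,uu=np.mgrid[y0:y1,x0:x1]; d=c['depth'][y0:y1,x0:x1]
    K=c['camera_matrix']; P=np.stack([(uu-K[0,2])/K[0,0]*d,(vv-K[1,2])/K[1,1]*d,d],-1)
    return (P@rot(c).T+c['origin'])[d>0].reshape(-1,3)
def rect(P):
    r=cv2.minAreaRect((P[:,:2]*1000).astype(np.float32)); return r
E
python3 - <<'E'
from h import *
np.set_printoptions(precision=4,suppress=True)
c=load('w17')
for nm,b in [('left',(190,130,225,165)),('mid',(240,128,270,168))]:
    P=cloud(c,*b); P=P[(P[:,2]>.128)&(P[:,2]<.15)]; print(nm,len(P),P.mean(0),rect(P))
P=cloud(c,185,105,330,170); P=P[(P[:,2]>.033)&(P[:,2]<.045)]; r=rect(P); print('dock',r)
# dock pockets: low points within the dock
P=cloud(c,200,115,310,160); P=P[(P[:,2]<.02)]; print(len(P)); 
for lo,hi in [(-.16,-.1),(-.22,-.16),(-.28,-.22)]:
    Q=P[(P[:,1]>lo)&(P[:,1]<hi)]; print(Q.mean(0), Q.min(0),Q.max(0))
E
```

```text
left 193 [ 0.4405 -0.1216  0.1364] ((440.1408386230469, -120.75677490234375), (12.219988822937012, 19.60406494140625), 81.49143981933594)
mid 268 [ 0.432  -0.1806  0.1373] ((431.75433349609375, -180.48379516601562), (10.912108421325684, 31.144567489624023), 82.3478012084961)
dock ((431.3204040527344, -180.10968017578125), (180.1510772705078, 69.99166107177734), 82.22391510009766)
328
[ 0.4577 -0.1237  0.009 ] [ 0.421  -0.1588  0.0009] [ 0.4781 -0.1009  0.0176]
[ 0.4576 -0.1866  0.0036] [ 0.4393 -0.2186 -0.0022] [ 0.4694 -0.1603  0.0193]
[ 0.4294 -0.2438  0.0075] [ 0.4031 -0.2733 -0.0028] [ 0.4614 -0.2201  0.0198]
```

```bash
python3 -c "
from h import *
plan(.4318,-.1800,.20,-7.8)"
```

```text
t=20.6 q6=1.02 cur yaw -7.60 twist 0.20 slide tool x 34.2 y -5.4 z 119.4
```

>>> {"op": "step_arm", "data": {
  "slide": [
    [8,-1.3,20],
    [9,-1.4,33],
    [9,-1.4,33],
    [8,-1.3,33],
    [0,0,0],
    [0,0,0],
    [0,0,0]
  ],
  "twist": [0.2,0,0,0,0,0,0],
  "jaw": 40
}}

```text
time: 21.17
position: [0.432, -0.1813, 0.2017]
tool_rot: [0.998, -0.068, 0.0, 0.0]
ft_force: [1.3, 0.5, -0.3]
grip_width: 0.0395
```

```bash
python3 -c "
from h import *
p,M,o=pose();print(p)
snap('wrist','w18',scale=1.5)
plan(.4318,-.1800,.109,-7.8)
"
```

```text
[ 0.43203442 -0.18128567  0.20169947]
t=21.2 q6=1.07 cur yaw -7.88 twist -0.08 slide tool x -0.8 y -1.7 z 93.4
```

View pics/w18.png

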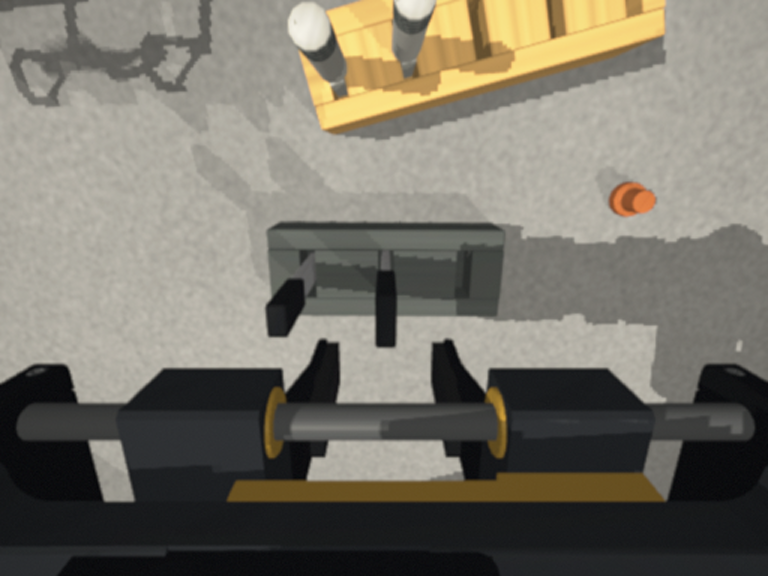

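>>> {"op": "step_arm", "data": {
  "slide": [
    [0,0,20],
    [0,0,25],
    [0,0,25],
    [0,0,15],
    [0,0,7],
    [0,0,0],
    [0,0,0],
    [0,0,0]
  ],
  "twist": [0,0,0,0,0,0,0,0]
}}

```text
time: 21.88
position: [0.4325, -0.1824, 0.1101]
tool_rot: [0.998, -0.069, 0.002, 0.001]
ft_force: [-0.0, -0.6, 0.2]
grip_width: 0.0401
```

>>> {"op": "step_arm", "data": {
  "slide": [
    [0,0,0],
    [0,0,0],
    [0,0,0],
    [0,0,0],
    [0,0,0],
    [0,0,0],
    [0,0,0],
    [0,0,0]
  ],
  "twist": [0,0,0,0,0,0,0,0],
  "jaw": 0,
  "force": 60
}}

```text
time: 22.55
position: [0.4316, -0.1817, 0.1087]
tool_rot: [0.998, -0.069, 0.0, 0.0]
ft_force: [-0.2, 0.7, 2.2]
grip_width: 0.0117
```

```bash
python3 -c "
from h import *
p,M,o=pose();print(p,o['ft_force'],o['moment'],o['grip_width'])
snap('wrist','w19',scale=1.5)
"
```

```text
[ 0.43160633 -0.1817115   0.10869323] [-0.18126221  0.65083672  2.17591628] [-0.0463036   0.22409662 -0.00385864] 0.01169172474534241
```

View pics/w19.png

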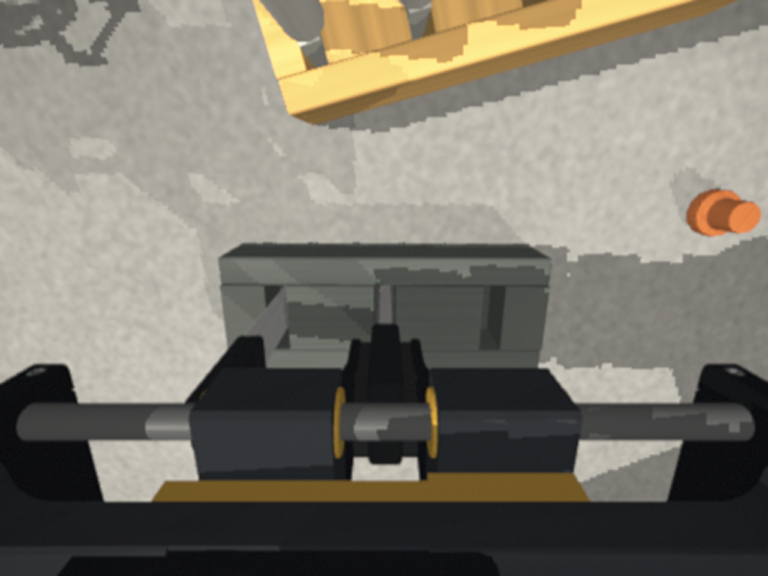

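>>> {"op": "step_arm", "data": {
  "slide": [
    [0,0,-5],
    [0,0,-15],
    [0,0,-25],
    [0,0,-30],
    [0,0,-30],
    [0,0,-30],
    [0,0,-30],
    [0,0,0],
    [0,0,0]
  ],
  "twist": [0,0,0,0,0,0,0,0,0]
}}

```text
time: 23.35
position: [0.4321, -0.182, 0.2751]
tool_rot: [0.998, -0.069, 0.002, 0.001]
ft_force: [-0.7, 0.0, -1.4]
grip_width: 0.012
```

```bash
python3 -c "
from h import *
p,M,o=pose();print(p,o['ft_force'],o['grip_width'])
snap('wrist','w20',scale=1.5)
plan(.50,-.27,.27,6.2)
"
```

```text
[ 0.43210539 -0.18195251  0.27508347] [-0.71558567  0.04134177 -1.41049697] 0.011970464856901578
t=23.4 q6=1.07 cur yaw -7.94 twist -14.14 slide tool x 58.9 y 95.7 z 3.5
```

View pics/w20.png

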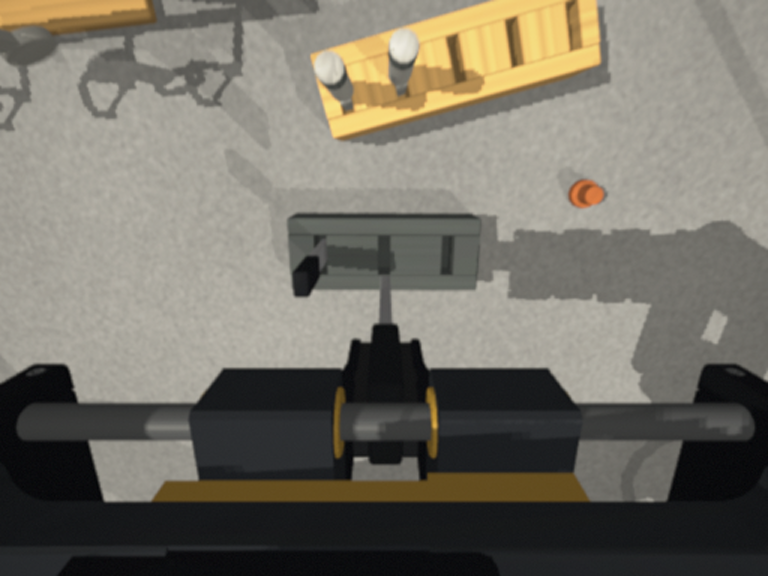

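>>> {"op": "step_arm", "data": {
  "slide": [
    [0,0,0],
    [0,0,0],
    [15,25,0],
    [15,25,0],
    [15,25,0],
    [14,20.7,0],
    [0,0,0],
    [0,0,0],
    [0,0,0]
  ],
  "twist": [-7,-7,0,0,0,0,0,0,0]
}}

```text
time: 24.15
position: [0.4988, -0.2692, 0.2712]
tool_rot: [0.999, 0.053, -0.002, -0.002]
ft_force: [-0.6, -0.2, -1.2]
grip_width: 0.012
```

```bash
python3 -c "
from h import *
p,M,o=pose();print(p,o['ft_force'],o['grip_width'])
snap('wrist','w21',scale=1.5)
crop('w21',225,170,290,250,9,'w21b')
"
```

```text
[ 0.49879193 -0.26917891  0.27122837] [-0.6355471  -0.19503049 -1.15674916] 0.012034421251538413
```

View pics/w21.png

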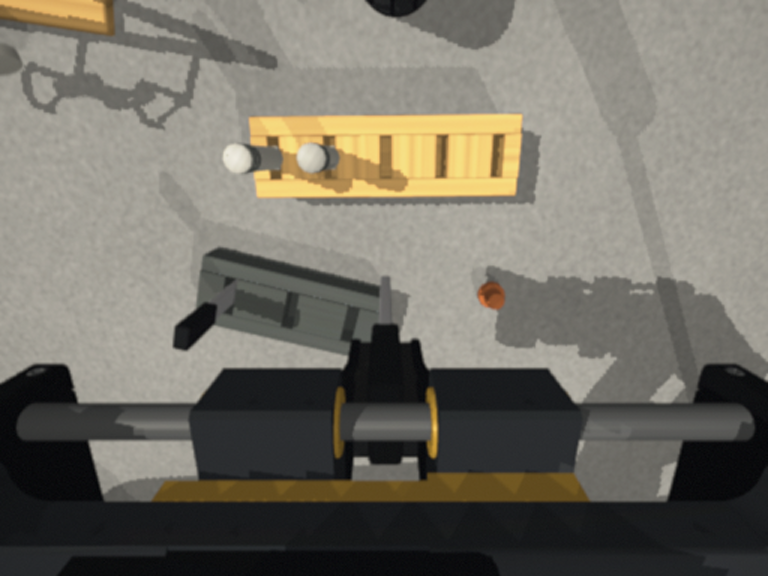

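View pics/w21b.png

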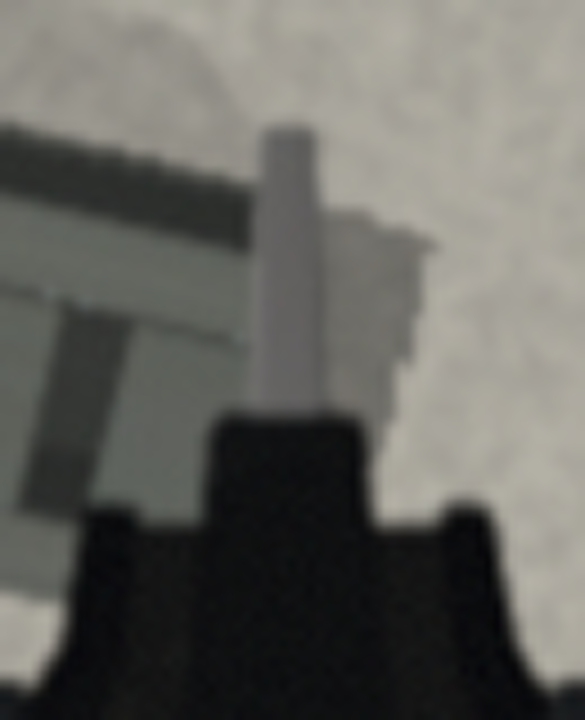

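Run:
```python
from h import *
np.set_printoptions(precision=2,suppress=True)
c=load('w21'); p,M,o=pose()
print('foot front',intool(c,257.0,184.2,.1007)*1000,'grip bot front',intool(c,257,216.1,.1007-.076)*1000)
P=cloud(c,160,70,355,135); P=P[(P[:,2]>.054)&(P[:,2]<.066)]; print(P[:,2].mean()); r=rect(P); print('stand',r)
print('center in tool',M.T@(np.array([r[0][0]/1000,r[0][1]/1000,.06])-p)*1000)
for u,v in [(385.5,136),(385.5,179),(442,135),(442,178),(498,134),(498,177)]: print(intool(c,u/1.5,v/1.5,p[2]-.06)*1000)
crop('w21',240,65,345,140,7.5,'w21c')
```

```text
foot front [ 14.86  -0.75 100.65] grip bot front [14.53 -0.83 24.65]
0.05949768155716103
stand ((583.2811889648438, -258.4134521484375), (64.00309753417969, 220.0770721435547), 6.549221515655518)
center in tool [ 85.83  -0.82 211.52]
[101.44  -0.61 211.47]
[ 67.75  -0.62 211.58]
[102.16  45.15 211.3 ]
[ 68.53  46.58 211.41]
[102.88  90.4  211.13]
[ 69.31  93.25 211.23]
```

View pics/w21c.png

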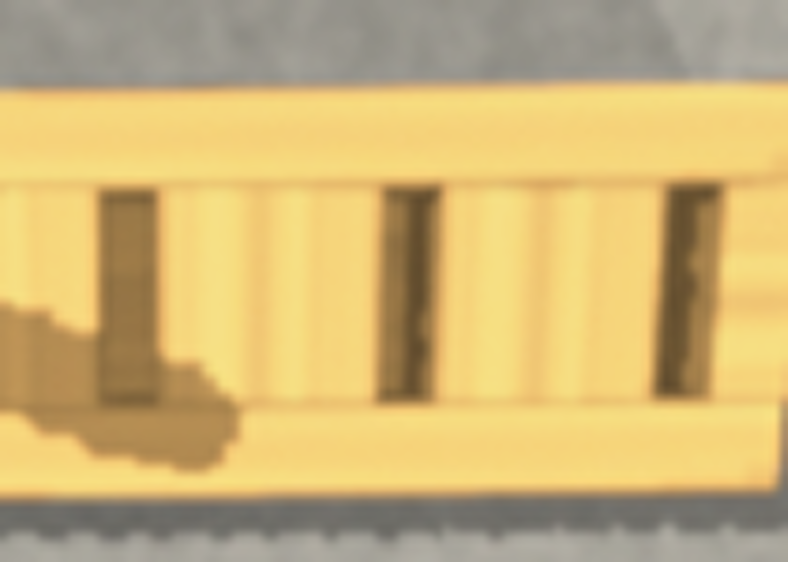

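Run:
```python
from h import *
a=np.radians(6.55); X=np.array([np.cos(a),np.sin(a)]); Y=np.array([np.sin(a),-np.cos(a)])
s=np.array([.5833,-.2584]); t=s+.0011*X+.0008*Y; print(t)
plan(t[0],t[1],.175,6.55)
```

```text
[ 0.58448408 -0.2590693 ]
t=24.2 q6=0.77 cur yaw 6.08 twist -0.47 slide tool x 86.2 y -0.1 z 96.8
```

>>> {"op": "step_arm", "data": {
  "slide": [
    [16,0,0],
    [25,0,0],
    [25,0,10],
    [20.2,0,20],
    [0,0,25],
    [0,0,20],
    [0,0,15],
    [0,0,5],
    [0,0,0],
    [0,0,0],
    [0,0,0]
  ],
  "twist": [-0.47,0,0,0,0,0,0,0,0,0,0]
}}

```text
time: 25.12
position: [0.5865, -0.2611, 0.18]
tool_rot: [0.998, 0.057, 0.001, 0.001]
ft_force: [0.3, 0.6, -0.1]
grip_width: 0.0115
```

```bash
python3 -c "
from h import *
p,M,o=pose();print(p,o['ft_force'],o['grip_width'])
plan(.58448,-.25907,.175,6.55)
snap('wrist','w22',scale=1.5)
crop('w22',215,150,300,235,9,'w22b')
"
```

```text
[ 0.58653024 -0.26111445  0.18000428] [ 0.30745032  0.55674516 -0.10864936] 0.01153109321445385
t=25.1 q6=0.86 cur yaw 6.54 twist -0.01 slide tool x -1.8 y -2.3 z 5.0
```

View pics/w22.png

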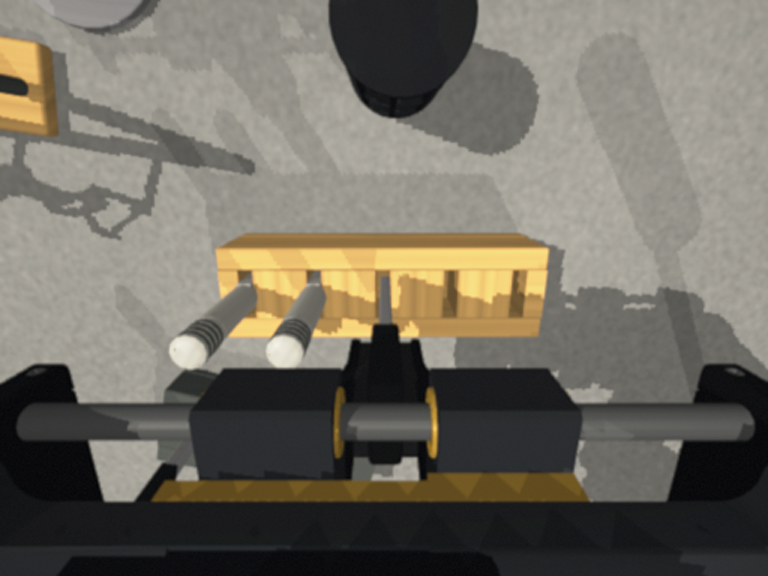

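View pics/w22b.png

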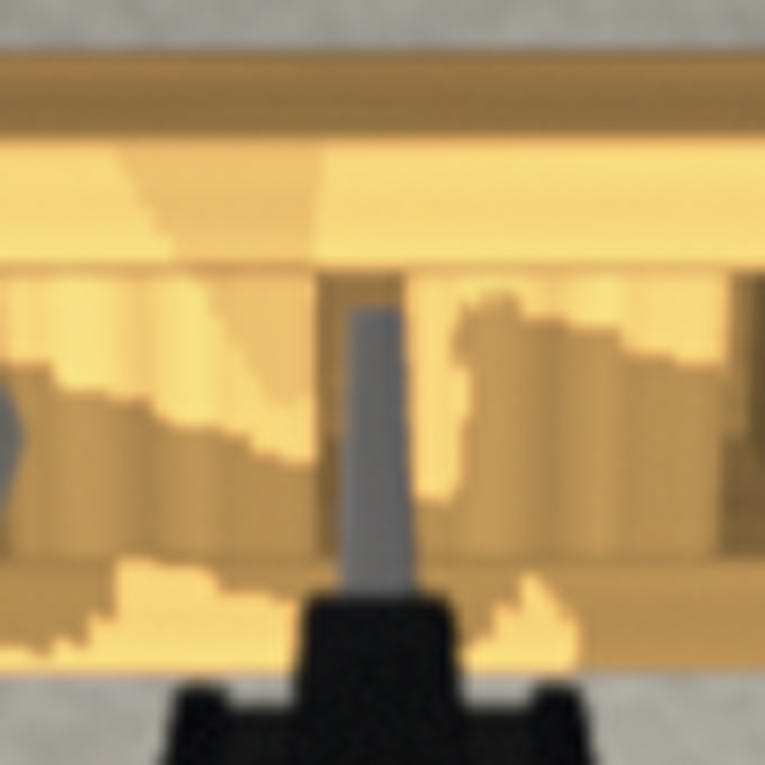

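Run:
```python
from h import *
np.set_printoptions(precision=2,suppress=True)
c=load('w22'); p,M,o=pose(); print(p)
f=intool(c,256.8,184.3,.1007)*1000; s=intool(c,255.3,180.3,p[2]-.06)*1000
print(f,s,s-f)
print('near edge',intool(c,255.3,150+558/9,p[2]-.06)*1000,'slot w', (intool(c,215+405/9,180.3,p[2]-.06)-intool(c,215+320/9,180.3,p[2]-.06))*1000)
```

```text
[ 0.59 -0.26  0.18]
[ 14.64  -1.21 100.73] [ 13.23  -2.69 120.19] [-1.4  -1.48 19.46]
near edge [-20.79  -2.75 120.11] slot w [-0.01  9.45  0.02]
```

>>> {"op": "step_arm", "data": {
  "slide": [
    [-2.3,-1.6,0],
    [0,0,6],
    [0,0,6],
    [0,0,0],
    [0,0,0],
    [0,0,0]
  ],
  "twist": [0,0,0,0,0,0]
}}

```text
time: 25.67
position: [0.5834, -0.2595, 0.1663]
tool_rot: [0.998, 0.057, -0.0, -0.0]
ft_force: [-0.1, -0.6, -0.2]
grip_width: 0.0114
```

```bash
python3 -c "
from h import *
p,M,o=pose();print(p,o['ft_force'],o['grip_width'])
plan(.58448,-.25907,.175,6.55)
snap('wrist','w23',scale=1.5)
crop('w23',215,150,300,235,9,'w23b')
"
```

```text
[ 0.58343554 -0.25953539  0.16628878] [-0.06752601 -0.59071858 -0.21966546] 0.0113630951420391
t=25.7 q6=0.86 cur yaw 6.53 twist -0.02 slide tool x 1.1 y -0.3 z -8.7
```

View pics/w23b.png

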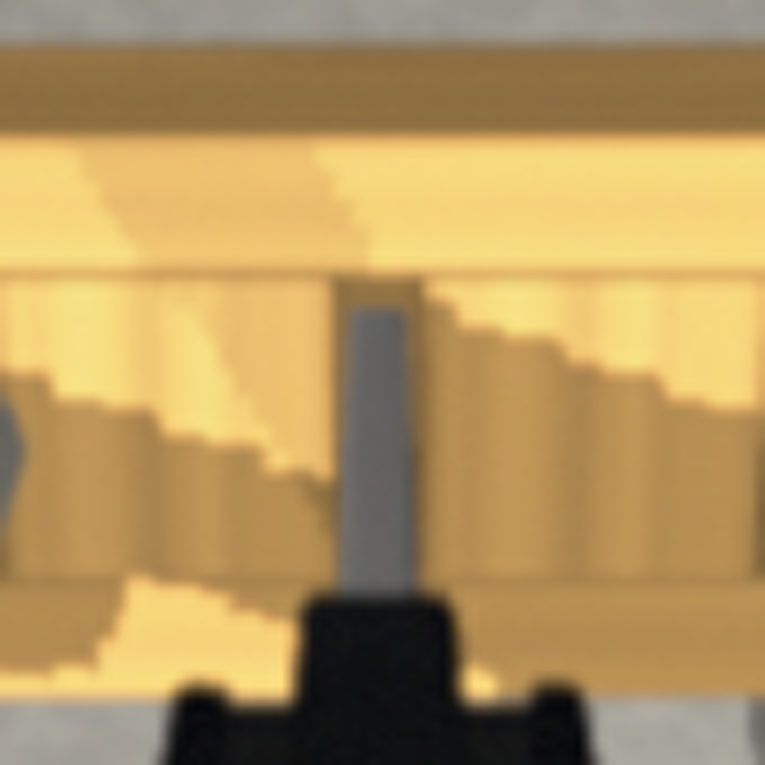

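Run:
```python
from h import *
np.set_printoptions(precision=2,suppress=True)
c=load('w23'); p,M,o=pose()
f=intool(c,215+379/9,150+309/9,.1007)*1000; s=intool(c,215+378/9,150+279/9,p[2]-.06)*1000
n=intool(c,215+378/9,150+578/9,p[2]-.06)*1000
print(f,s,s-f,n,(s+n)/2)
```

```text
[ 14.61  -0.85 100.7 ] [ 16.25  -0.95 106.46] [ 1.64 -0.09  5.76] [-17.71  -0.94 106.46] [ -0.73  -0.94 106.46]
```

>>> {"op": "step_arm", "data": {
  "slide": [
    [0.6,0,0],
    [0,0,3],
    [0,0,3],
    [0,0,3],
    [0,0,3],
    [0,0,0]
  ],
  "twist": [0,0,0,0,0,0]
}}

```text
time: 26.22
position: [0.5836, -0.2591, 0.1536]
tool_rot: [0.998, 0.057, -0.001, -0.001]
ft_force: [0.4, -0.1, -0.7]
grip_width: 0.0117
```

```bash
python3 -c "
from h import *
p,M,o=pose();print(p,o['ft_force'],o['moment'],o['grip_width'])
snap('wrist','w24',scale=1.5)
crop('w24',215,150,300,235,9,'w24b')
"
```

```text
[ 0.58357848 -0.2591306   0.15356802] [ 0.3871449  -0.07596313 -0.68458772] [-0.06059195  0.13747731  0.02917303] 0.011685252364176195
```

View pics/w24b.png

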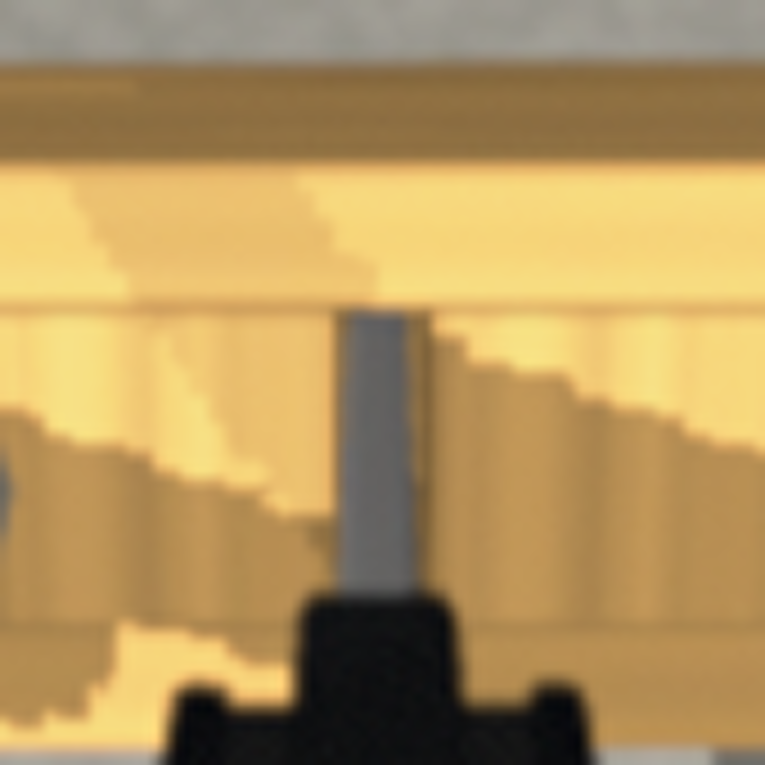

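>>> {"op": "step_arm", "data": {
  "slide": [
    [0,0.3,5],
    [0,0,5],
    [0,0,5],
    [0,0,5],
    [0,0,5],
    [0,0,0]
  ],
  "twist": [0,0,0,0,0,0]
}}

```text
time: 26.77
position: [0.5833, -0.2592, 0.128]
tool_rot: [0.998, 0.057, -0.001, -0.001]
ft_force: [0.2, -0.2, -0.9]
grip_width: 0.0117
```

```bash
python3 -c "
from h import *
p,M,o=pose();print(p,o['ft_force'],o['moment'],o['grip_width'])
"
```

```text
[ 0.58333789 -0.25924568  0.1279943 ] [ 0.1500927  -0.22641058 -0.88481371] [-0.0442866   0.18207761 -0.03352727] 0.011708408270873539
```

>>> {"op": "step_arm", "data": {
  "slide": [
    [0,0,4],
    [0,0,4],
    [0,0,2],
    [0,0,1],
    [0,0,0]
  ],
  "twist": [0,0,0,0,0]
}}

```text
time: 27.18
position: [0.584, -0.2597, 0.1183]
tool_rot: [0.998, 0.057, -0.0, -0.0]
ft_force: [-0.6, 0.5, -1.3]
grip_width: 0.0117
```

```bash
python3 -c "
from h import *
p,M,o=pose();print(p,o['ft_force'],o['moment'],o['grip_width'])
"
```

```text
[ 0.58399015 -0.25968934  0.11828309] [-0.59890593  0.52206989 -1.29066674] [-0.05758098  0.16664953  0.03960259] 0.01170815494727579
```

>>> {"op": "step_arm", "data": {
  "slide": [
    [0,0,1],
    [0,0,0.5],
    [0,0,0]
  ],
  "twist": [0,0,0]
}}

```text
time: 27.43
position: [0.5842, -0.2598, 0.1171]
tool_rot: [0.998, 0.057, 0.0, 0.0]
ft_force: [0.1, 0.1, -1.1]
grip_width: 0.0114
```

>>> {"op": "step_arm", "data": {
  "slide": [
    [0,0,0],
    [0,0,0],
    [0,0,0],
    [0,0,0],
    [0,0,-8],
    [0,0,-20],
    [0,0,-30],
    [0,0,-30],
    [0,0,-35],
    [0,0,-35],
    [0,0,-20],
    [0,0,0],
    [0,0,0]
  ],
  "twist": [0,0,0,0,0,0,0,0,0,0,0,0,0],
  "jaw": 26
}}

```text
time: 28.52
position: [0.5846, -0.26, 0.2973]
tool_rot: [0.998, 0.057, 0.002, 0.001]
ft_force: [-0.3, 0.5, -0.9]
grip_width: 0.0261
```

```bash
python3 -c "
from h import *
p,M,o=pose();print(p,o['ft_force'],o['moment'],o['grip_width'])
c=snap('wrist','w25',scale=1.5)
P=cloud(c,200,150,300,240)
P=P[(P[:,2]>.11)&(P[:,2]<.2)&(P[:,0]>.55)]; print(len(P)); 
if len(P)>5: print(P.mean(0),rect(P[P[:,2]>.135]))
snap('scene','s25',crop=(100,160,230,290),scale=4.5)
plan(.4401,-.1208,.22,-7.8)
"
```

```text
[ 0.58463464 -0.26004866  0.29732698] [-0.2561542   0.51215247 -0.85698797] [-0.02216328  0.22033535  0.02289062] 0.026081714655912896
645
[ 0.58413374 -0.23680179  0.14140056] ((581.5050048828125, -234.18809509277344), (32.2657585144043, 61.152950286865234), 5.297610759735107)
t=28.6 q6=0.86 cur yaw 6.53 twist 14.33 slide tool x -160.6 y -117.7 z 74.0
```

View pics/w25.png

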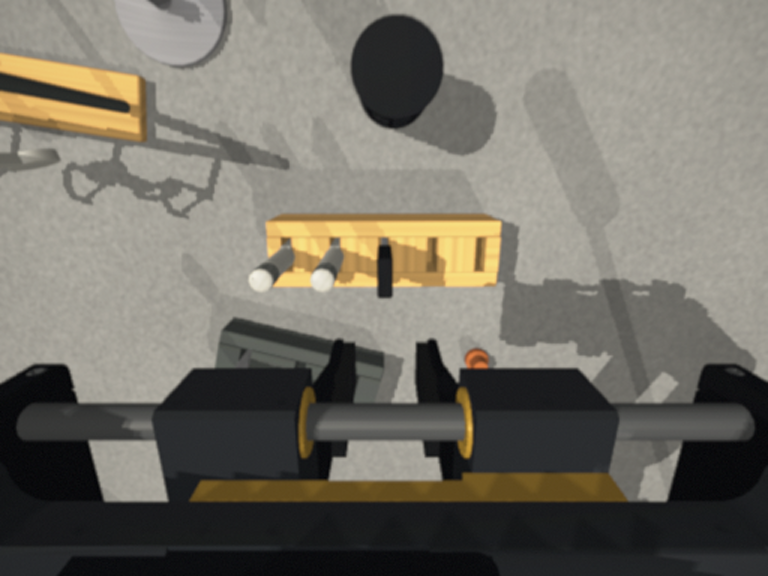

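View pics/s25.png

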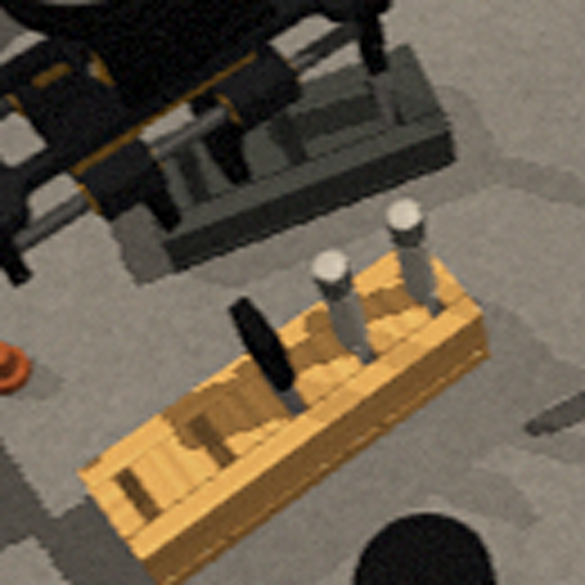

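>>> {"op": "step_arm", "data": {
  "slide": [
    [0,0,0],
    [0,0,0],
    [-28,-20,0],
    [-28,-20,0],
    [-28,-20,0],
    [-28,-20,10],
    [-28,-20,20],
    [-20.6,-17.7,30],
    [0,0,30],
    [0,0,7],
    [0,0,0],
    [0,0,0],
    [0,0,0]
  ],
  "twist": [7.15,7.15,0,0,0,0,0,0,0,0,0,0,0],
  "jaw": 40
}}

```text
time: 29.7
position: [0.4426, -0.1227, 0.1989]
tool_rot: [0.998, -0.068, 0.001, 0.001]
ft_force: [0.2, 0.1, 0.5]
grip_width: 0.0399
```

```bash
python3 -c "
from h import *
w=load('w25')
P=cloud(w,249,150,264,205)
P=P[(P[:,2]>.125)&(P[:,2]<.2)&(P[:,0]>.55)]; print(len(P),P.mean(0),rect(P))
p,M,o=pose();print(p,o['ft_force'],o['moment'],o['grip_width'])
c=snap('wrist','w26',scale=1.5)
plan(.4401,-.1208,.109,-7.8)
"
```

```text
306 [ 0.58607943 -0.25892909  0.14325239] ((583.851806640625, -259.16217041015625), (32.43744659423828, 10.505523681640625), 6.296060085296631)
[ 0.44261023 -0.12270131  0.19887059] [0.17426842 0.08600712 0.48578236] [-0.0532781   0.16333631  0.00205305] 0.039941397172571697
t=29.8 q6=1.19 cur yaw -7.79 twist 0.01 slide tool x -2.7 y -1.5 z 90.1
```

View pics/w26.png

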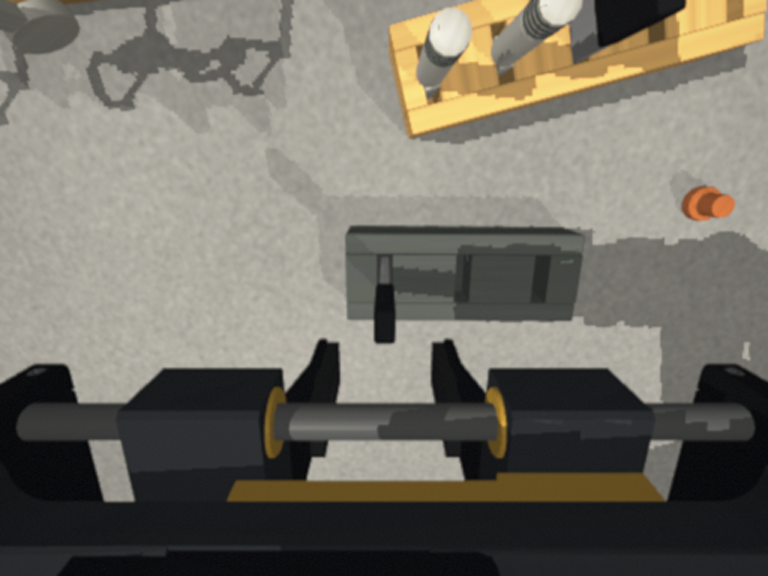

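>>> {"op": "step_arm", "data": {
  "slide": [
    [-2.7,-0.4,15],
    [0,0,25],
    [0,0,25],
    [0,0,15],
    [0,0,8],
    [0,0,2],
    [0,0,0],
    [0,0,0]
  ],
  "twist": [0,0,0,0,0,0,0,0]
}}

```text
time: 30.42
position: [0.4392, -0.1213, 0.109]
tool_rot: [0.998, -0.068, 0.001, 0.001]
ft_force: [-0.2, 0.7, -0.4]
grip_width: 0.0401
```

>>> {"op": "step_arm", "data": {
  "slide": [
    [0,0,0],
    [0,0,0],
    [0,0,0],
    [0,0,0],
    [0,0,0],
    [0,0,0],
    [0,0,0],
    [0,0,0]
  ],
  "twist": [0,0,0,0,0,0,0,0],
  "jaw": 0,
  "force": 60
}}

```text
time: 31.08
position: [0.4384, -0.1207, 0.1082]
tool_rot: [0.998, -0.068, 0.0, 0.0]
ft_force: [-0.2, -0.1, 2.9]
grip_width: 0.0117
```

>>> {"op": "step_arm", "data": {
  "slide": [
    [0,0,-5],
    [0,0,-15],
    [0,0,-25],
    [0,0,-30],
    [0,0,-30],
    [0,0,-30],
    [0,0,-30],
    [0,0,0],
    [0,0,0]
  ],
  "twist": [0,0,0,0,0,0,0,0,0]
}}

```text
time: 31.83
position: [0.4389, -0.121, 0.2745]
tool_rot: [0.998, -0.068, 0.002, 0.001]
ft_force: [-0.7, 0.2, -0.9]
grip_width: 0.0117
```

```bash
python3 -c "
from h import *
p,M,o=pose();print(p,o['ft_force'],o['moment'],o['grip_width'])
c=snap('wrist','w27',scale=1.5)
crop('w27',225,170,290,250,9,'w27b')
a=np.radians(6.55);Y=np.array([np.sin(a),-np.cos(a)])
s=np.array([.5833,-.2584])+.046*Y; print(s)
plan(s[0],s[1],.275,6.55)
"
```

```text
[ 0.43886249 -0.12095342  0.27454516] [-0.6608947   0.22455937 -0.90571303] [ 0.02275705  0.14920885 -0.01294885] 0.011735120051960958
[ 0.58854723 -0.30409974]
t=31.9 q6=1.19 cur yaw -7.76 twist -14.31 slide tool x 128.8 y 199.7 z -2.0
```

View pics/w27.png

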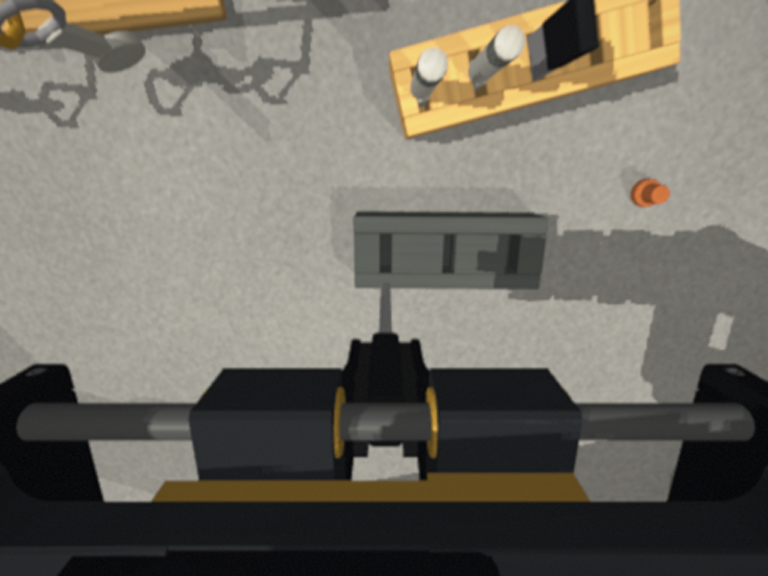

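View pics/w27b.png

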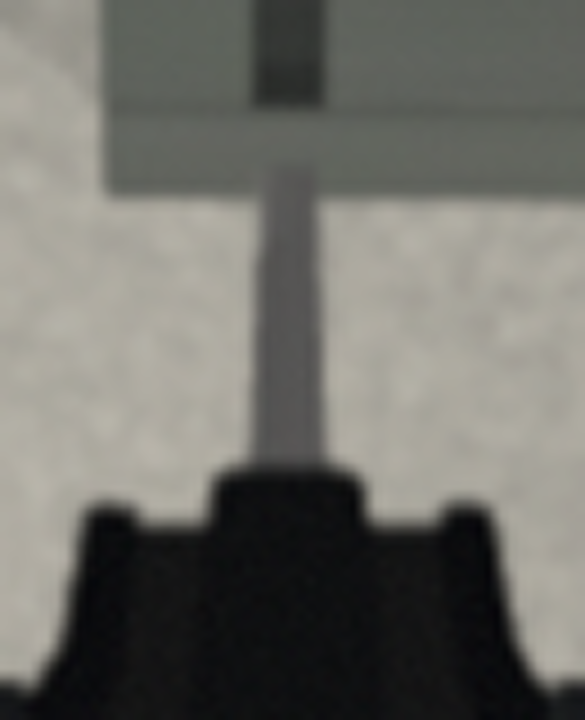

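```bash
python3 -c "
from h import *
c=load('w27');f=intool(c,257.1,188.3,.1002)*1000;print(f, intool(c,257.1,170+465/9,.1002-.076)*1000)
kx=f[0]-10; ky=f[1]
a=np.radians(6.55);X=np.array([np.cos(a),np.sin(a)]);Y=np.array([np.sin(a),-np.cos(a)])
s=np.array([.5833,-.2584])+.046*Y-kx/1000*X-ky/1000*Y; print(s)
plan(s[0],s[1],.19,6.55)
"
```

```text
[ 1.17791264e+01 -8.95473533e-02  1.00198980e+02] [10.80794359 -0.3821411  24.19905306]
[ 0.58678993 -0.30439165]
t=31.9 q6=1.19 cur yaw -7.76 twist -14.31 slide tool x 127.1 y 199.8 z 83.0
```

>>> {"op": "step_arm", "data": {
  "slide": [
    [0,0,-5],
    [0,0,-5],
    [20,30,0],
    [20,32,0],
    [22,34,0],
    [22,34,0],
    [22,35,0],
    [21,34.8,0],
    [0,0,30],
    [0,0,30],
    [0,0,25],
    [0,0,8],
    [0,0,0],
    [0,0,0],
    [0,0,0]
  ],
  "twist": [-7.15,-7.15,0,0,0,0,0,0,0,0,0,0,0,0,0]
}}

```text
time: 33.13
position: [0.588, -0.3052, 0.1913]
tool_rot: [0.998, 0.057, 0.001, 0.001]
ft_force: [0.3, -0.2, -0.9]
grip_width: 0.012
```

```bash
python3 -c "
from h import *
p,M,o=pose();print(p,o['ft_force'],o['moment'],o['grip_width'])
c=snap('wrist','w28',scale=1.5)
crop('w28',215,150,300,235,9,'w28b')
plan(.5868,-.3044,.16,6.55)
"
```

```text
[ 0.58802484 -0.30519421  0.19131971] [ 0.31365393 -0.162113   -0.91724298] [-0.06119883  0.16945479  0.00455881] 0.01199167463420239
t=33.2 q6=0.81 cur yaw 6.54 twist -0.01 slide tool x -1.3 y -1.1 z 31.9
```

View pics/w28b.png

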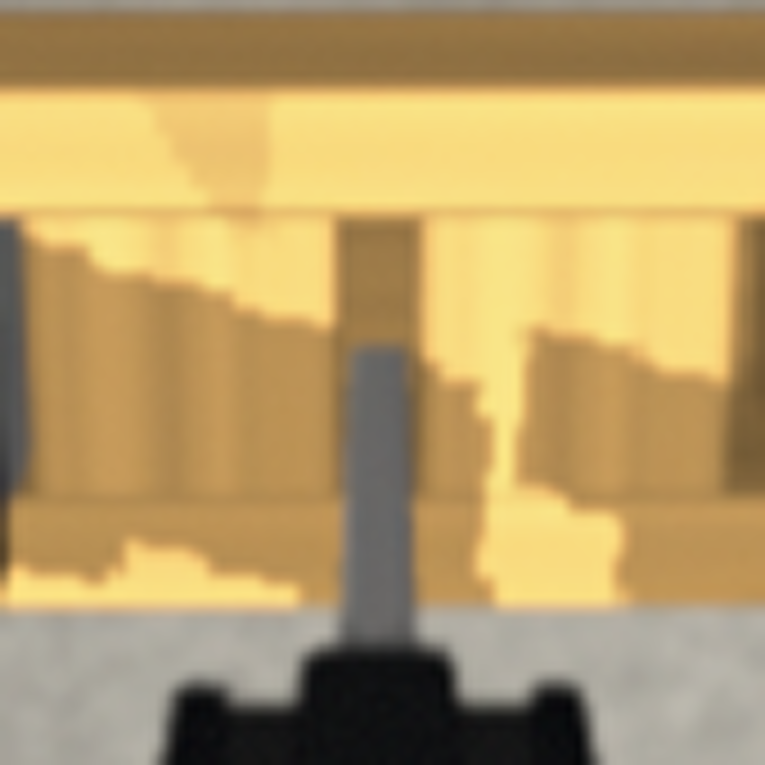

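>>> {"op": "step_arm", "data": {
  "slide": [
    [-1.2,0,8],
    [0,0,8],
    [0,0,8],
    [0,0,5],
    [0,0,4],
    [0,0,3],
    [0,0,0]
  ],
  "twist": [0,0,0,0,0,0,0]
}}

```text
time: 33.77
position: [0.5856, -0.3046, 0.153]
tool_rot: [0.998, 0.057, -0.001, -0.001]
ft_force: [-0.6, 0.1, -0.4]
grip_width: 0.012
```

```bash
python3 -c "
from h import *
p,M,o=pose();print(p,o['ft_force'],o['moment'],o['grip_width'])
c=snap('wrist','w29')
crop('w29',215,150,300,235,9,'w29b')
"
```

```text
[ 0.58560355 -0.30459494  0.1530369 ] [-0.642959    0.14955315 -0.35721524] [ 0.01807211  0.170068   -0.01322857] 0.012017221757162395
```

View pics/w29b.png

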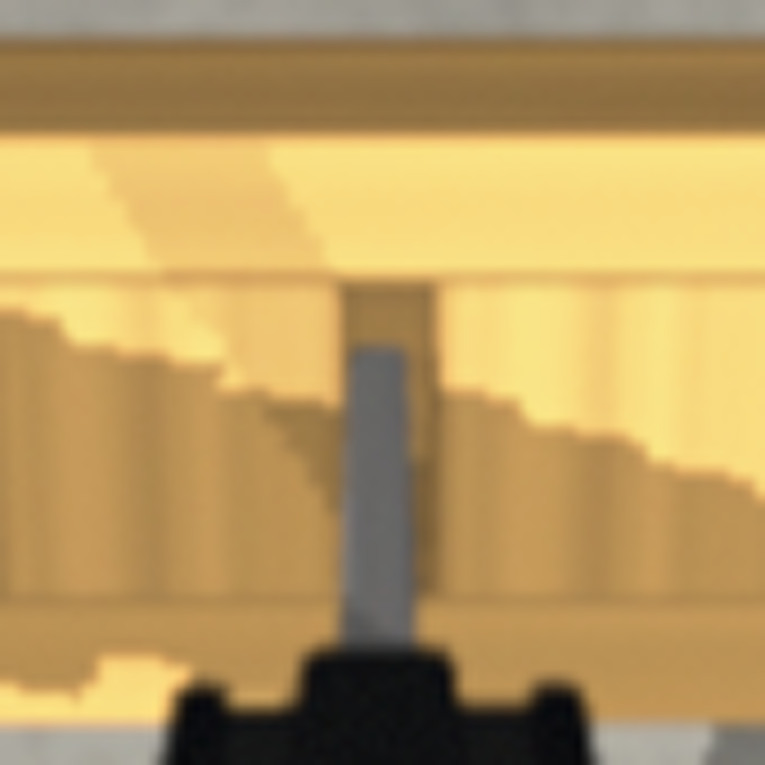

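>>> {"op": "step_arm", "data": {
  "slide": [
    [0,0.8,3],
    [0,0,6],
    [0,0,6],
    [0,0,6],
    [0,0,6],
    [0,0,4],
    [0,0,3],
    [0,0,0],
    [0,0,0]
  ],
  "twist": [0,0,0,0,0,0,0,0,0]
}}

```text
time: 34.57
position: [0.5861, -0.3056, 0.1198]
tool_rot: [0.998, 0.057, -0.0, -0.0]
ft_force: [-0.3, 0.1, -1.4]
grip_width: 0.0115
```

```bash
python3 -c "
from h import *
p,M,o=pose();print(p,o['ft_force'],o['moment'],o['grip_width'])
"
```

```text
[ 0.58606045 -0.30562454  0.11979921] [-0.25860381  0.06324744 -1.42261898] [-0.03801973  0.10627564 -0.01178124] 0.011531099295285474
```

>>> {"op": "step_arm", "data": {
  "slide": [
    [0,0,2],
    [0,0,1],
    [0,0,0],
    [0,0,0]
  ],
  "twist": [0,0,0,0]
}}

```text
time: 34.9
position: [0.5861, -0.3057, 0.1172]
tool_rot: [0.998, 0.057, 0.0, 0.0]
ft_force: [0.9, -0.3, -1.5]
grip_width: 0.0121
```

>>> {"op": "step_arm", "data": {
  "slide": [
    [0,0,0],
    [0,0,0],
    [0,0,0],
    [0,0,0],
    [0,0,-8],
    [0,0,-20],
    [0,0,-30],
    [0,0,-30],
    [0,0,-35],
    [0,0,-35],
    [0,0,-20],
    [0,0,0],
    [0,0,0]
  ],
  "twist": [0,0,0,0,0,0,0,0,0,0,0,0,0],
  "jaw": 26
}}

```text
time: 35.98
position: [0.5866, -0.306, 0.2974]
tool_rot: [0.998, 0.057, 0.002, 0.001]
ft_force: [-0.2, -0.3, -0.8]
grip_width: 0.0262
```

```bash
python3 -c "
from h import *
p,M,o=pose();print(p,o['ft_force'],o['moment'],o['grip_width'])
c=snap('wrist','w30',scale=1.5)
snap('scene','s30',scale=1.5)
snap('top','t30',crop=(120,140,320,290),scale=4)
P=cloud(c,180,130,330,230); P=P[(P[:,2]>.13)&(P[:,2]<.2)&(P[:,0]>.55)]
for lo,hi in [(-.275,-.24),(-.33,-.285)]:
  Q=P[(P[:,1]>lo)&(P[:,1]<hi)]; print(len(Q),np.percentile(Q[:,2],[50,90]),rect(Q))
"
```

```text
[ 0.5866113  -0.30598365  0.29744402] [-0.2044754  -0.31031293 -0.7624628 ] [-0.0343851   0.15221865  0.00191435] 0.026210397476904308
348 [0.14420979 0.14527456] ((584.2388305664062, -258.88348388671875), (31.769746780395508, 12.064535140991211), 6.916037082672119)
195 [0.14418438 0.14521646] ((587.9454956054688, -303.82342529296875), (19.890457153320312, 10.417755126953125), 6.612892150878906)
```

View pics/w30.png

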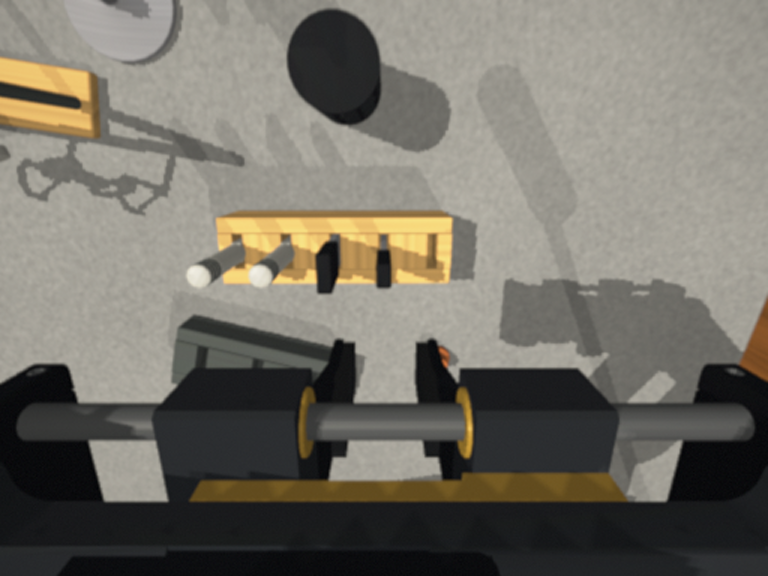

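View pics/s30.png

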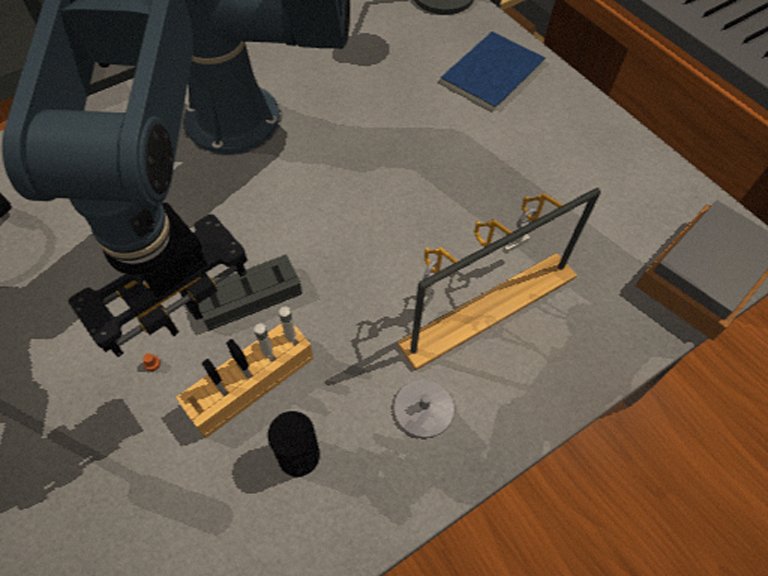

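View pics/t30.png

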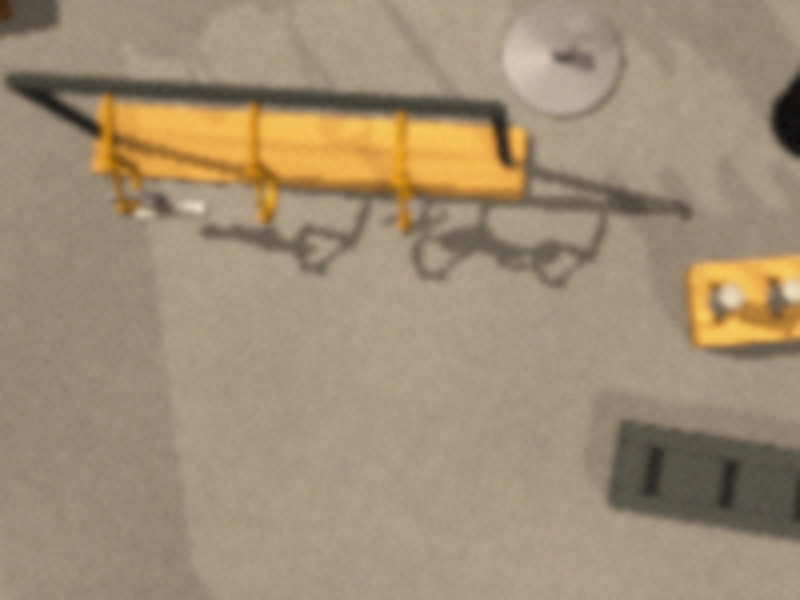

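```bash
python3 -c "
from h import *
plan(.46,.17,.30,-2)
crop('s30',270,110,410,230,5.5,'s30a')"
```

```text
t=36.1 q6=0.81 cur yaw 6.53 twist 8.53 slide tool x -141.6 y -470.3 z -6.8
```

View pics/s30a.png

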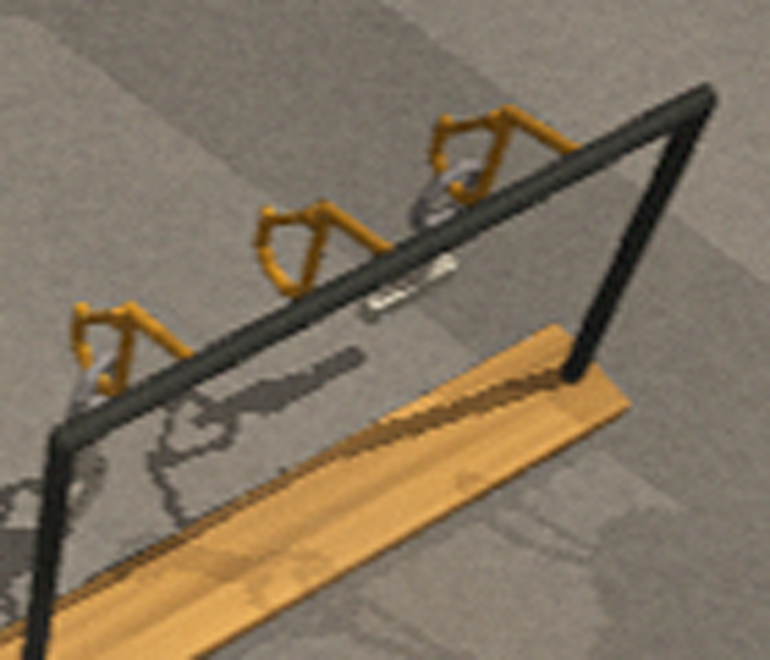

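>>> {"op": "step_arm", "data": {
  "slide": [
    [0,0,0],
    [-35,0,0],
    [-35,0,0],
    [-35,0,0],
    [-35,-30,0],
    [0,-40,0],
    [0,-40,0],
    [0,-40,0],
    [0,-40,0],
    [0,-40,0],
    [0,-40,0],
    [0,-40,0],
    [0,-40,0],
    [0,-40,0],
    [0,-40,0],
    [0,-40,0],
    [0,0,0],
    [0,0,0],
    [0,0,0]
  ],
  "twist": [7.1,1.4,0,0,0,0,0,0,0,0,0,0,0,0,0,0,0,0,0]
}}

```text
time: 37.72
position: [0.4647, 0.1648, 0.2938]
tool_rot: [1.0, -0.017, -0.001, 0.001]
ft_force: [0.2, 0.8, -0.1]
grip_width: 0.0258
```

```bash
python3 -c "
from h import *
p,M,o=pose();print(p,o['ft_force'],o['time'])
c=snap('wrist','w31',scale=1.5)
crop('w31',110,0,410,90,2.6,'w31a')"
```

```text
[0.46471666 0.16480211 0.2937809 ] [ 0.20407358  0.81753132 -0.0712577 ] 37.7167
```

View pics/w31.png

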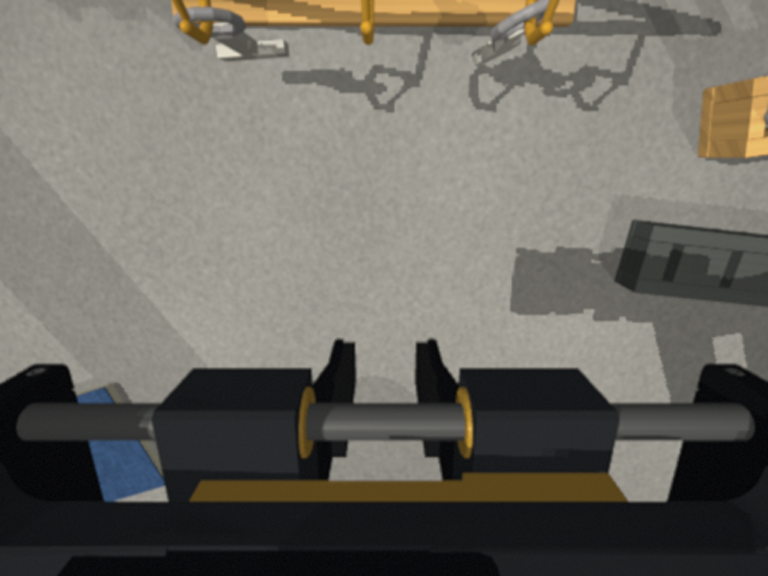

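>>> {"op": "step_arm", "data": {
  "slide": [
    [0,0,-25],
    [0,0,-25],
    [20,0,0],
    [20,0,0],
    [20,0,0],
    [20,0,0],
    [0,0,0],
    [0,0,0],
    [0,0,0]
  ],
  "twist": [0,0,0,0,0,0,0,0,0]
}}

```text
time: 38.52
position: [0.5446, 0.1609, 0.3444]
tool_rot: [1.0, -0.018, -0.001, 0.0]
ft_force: [-0.8, 0.1, -0.1]
grip_width: 0.0261
```

```bash
python3 -c "
from h import *
p,M,o=pose();print(p,o['ft_force'],o['time'])
c=snap('wrist','w32',scale=1.5)
crop('w32',80,40,240,160,5,'w32a'); crop('w32',260,40,420,160,5,'w32b')"
```

```text
[0.54460163 0.1608952  0.34438174] [-0.78400358  0.06121897 -0.114398  ] 38.5167
```

View pics/w32.png

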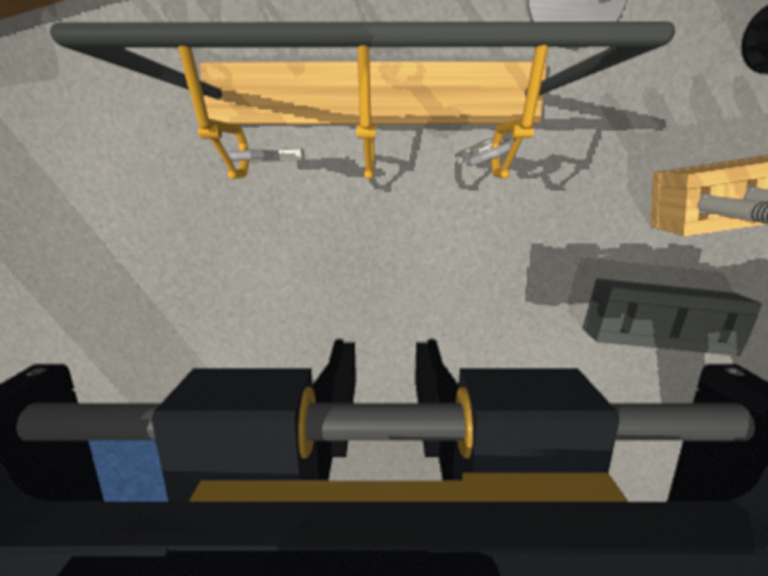

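View pics/w32a.png

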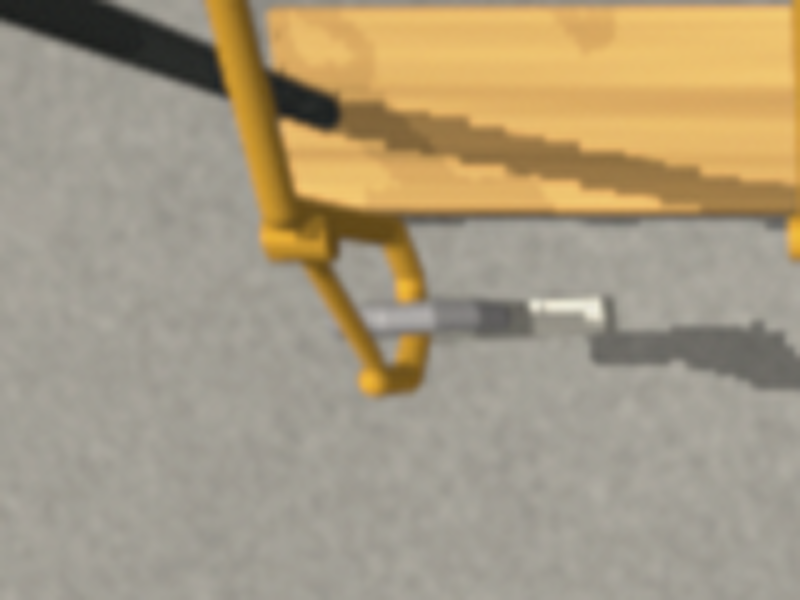

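View pics/w32b.png

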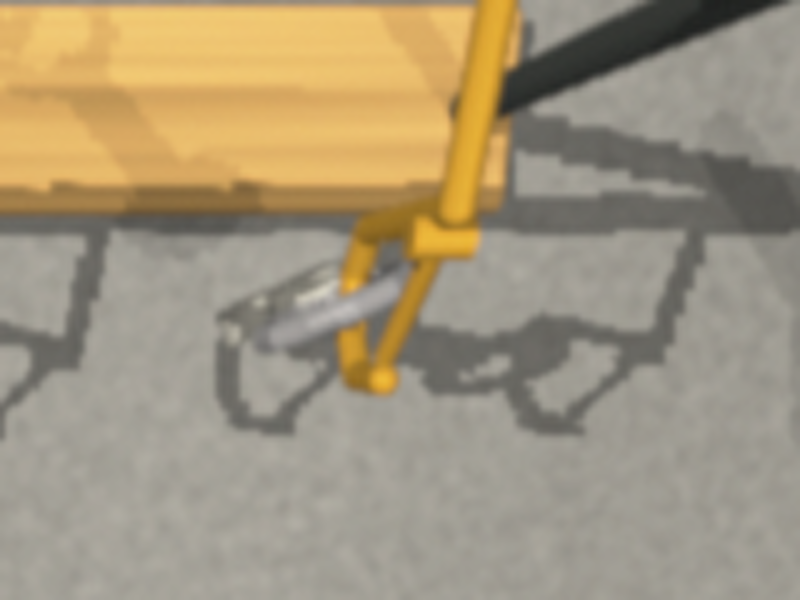

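>>> {"op": "step_arm", "data": {
  "slide": [
    [-20,0,0],
    [-30,0,0],
    [-30,0,0],
    [0,0,0],
    [0,0,0],
    [0,0,0],
    [0,0,0],
    [0,0,0],
    [0,0,0],
    [0,0,0],
    [0,0,0],
    [0,0,0],
    [0,0,0],
    [0,0,0],
    [0,0,0],
    [0,0,0],
    [0,0,0],
    [0,0,0],
    [0,0,0],
    [0,0,0]
  ],
  "twist": [0,0,0,0,0,0,0,0,0,0,0,0,0,0,0,0,0,0,0,0]
}}

```text
time: 40.23
position: [0.4655, 0.165, 0.3451]
tool_rot: [1.0, -0.017, 0.0, 0.0]
ft_force: [0.3, 0.1, -0.1]
grip_width: 0.026
```

```bash
python3 -c "
from h import *
p,M,o=pose();print(p,o['ft_force'],o['time'])
c=snap('wrist','w33'); crop('w33',90,0,420,80,2.4,'w33a')
np.set_printoptions(precision=3,suppress=True)
for lo,hi,h in [(-.0,.125,(.6304,.0703)),(.2,.33,(.6367,.2701))]:
  P=cloud(load('w32'),80,60,420,150);P=P[(P[:,1]>lo)&(P[:,1]<hi)&(P[:,2]>.03)&(P[:,2]<.165)&(P[:,0]<.66)]; print(len(P),P.min(0),P.max(0),P.mean(0))
"
```

```text
[0.46553844 0.16502198 0.34505707] [ 0.31512288  0.14997702 -0.0941367 ] 40.2333
535 [0.613 0.055 0.033] [0.65  0.093 0.165] [0.631 0.075 0.126]
535 [0.619 0.239 0.059] [0.657 0.292 0.165] [0.636 0.263 0.125]
```

View pics/w33a.png

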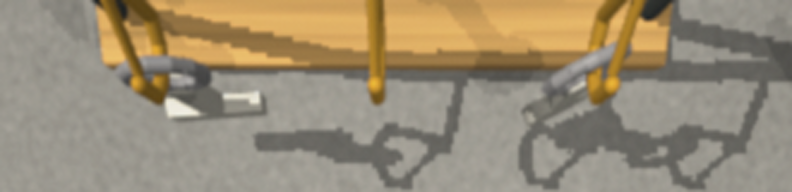

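Both tags hang still below their bowls: the round one is around x 0.613–0.650 m with its lowest point at 0.033 m, and the tee at 0.059 m. The gates are shut and hook 2 is empty, so I'm handing in.

```bash
python3 -c "
from rig import robot
print(robot.hand_in())"
```

```text
the job is handed in; nothing more can be done
None
```

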